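# Fetch the spare chuck from behind the bottles

### The job

The coater's spare chuck is wanted for a change-over, but it sits at the back of the grey bottle block, hemmed in by the resist bottle, the swab tub and the beaker. Clear all three out of the block and stand them upright together in the empty steel spill tray, then take the chuck out and seat it, stem down and fully home, in the bore of the aluminium chuck stand. Then put the three back upright in the block, each fully down in the very seat where it stood at the start, and leave the wafer tub, the dropper bottle and the vial where they are.

Things in the scene. Friction and masses are not known exactly. Their poses are not given: they have to be found in the camera images.
- chuck: spare chuck, white plastic, loose, 50 g, like a mushroom: flat disc 44 mm in diameter, 15 mm thick (21 to 36 mm above the origin), on a stem 18 mm in diameter, 21 mm long. Origin: centre of the stem's foot, z up. At the start its stem is in the block's bore and the disc lies on the block's top (disc top 39 mm above the bench). Grip the disc by its edge from left and right: a rail is 10 mm behind it
- resist_bottle: amber round bottle with a pale cap, loose, 150 g: body 52 mm in diameter up to 78 mm, then shoulder and cap about 32 mm in diameter up to 114 mm. Origin at the centre of its underside, z up. At the start it stands in the block's front seat, right in front of the chuck
- swab_tub: round tub with a wide green lid, opaque, loose, 40 g: 55 mm in diameter up to 34 mm, lid 58 mm in diameter from 34 to 68 mm. Origin at the centre of its underside, z up. At the start it stands in the left or the right seat of the block, beside the chuck
- beaker: clear glass beaker, loose, 52 g, 70 mm tall: wall 48 mm in diameter, rim 54 mm in diameter over the top 6 mm. Origin at the centre of its underside, z up. At the start it stands in the other one of the left and right seats of the block
- bottle_block: grey plastic block, fixed, 144 (x) by 206 (y) by 24 mm high. Origin: centre of underside, x away from the robot, y left. Round seats, 62 mm in diameter, countersunk to 72 mm, floor 14 mm above the bench: front at x -25, y 0; left at x +30, y +58; right at x +30, y -58 mm. Chuck's bore, 23 mm, at x +34, y 0, seen once the chuck is out. Rail on the back edge, x +67 to +72, top 42 mm above the bench
- spill_tray: empty stainless steel tray, 110 mm (x) by 250 mm (y), fixed to the bench, floor 3 mm thick, walls 3 mm thick and 14 mm high (rim 16 mm). Origin at the centre of its underside, y along its length. There is room for three things in a row along y, some 72 mm apart
- chuck_stand: aluminium chuck stand, fixed: a block 54 by 54 mm on a flange 78 (x) by 66 mm, top 28 mm above the bench. Origin: centre of its underside. In the middle of the top an upright bore, 23 mm in diameter, 24 mm deep, countersunk at 45 degrees to 33 mm. With the chuck fully home its disc lies on the block's top and its origin is 7 mm above the stand's
- wafer_tub: bystander: low cream screw-top tub, 68 mm in diameter, 46 mm tall, loose. Origin at the centre of its underside
- dropper_bottle: bystander: small amber dropper bottle with a black cap, 38 mm in diameter, 80 mm tall, loose. Origin at the centre of its underside
- vial: bystander: small amber vial with a blue cap, 20 mm in diameter, 53 mm tall, loose. Origin at the centre of its underside

How it is judged:
By the outcome, as a careful person would: the job done as asked, in the order asked, and still so for the second after the job is handed in, with the robot touching nothing.
It also fails if it takes over 144 s, if anything falls off the work surface, if the arm or the gripper's body presses on something with over 40 N, if the wrist force passes 120 N, or if a joint passes its speed limit or range.

### The arm

A 6-joint arm with a two-finger parallel gripper is mounted at the origin on a cart in front of the work surface, level with it; the furniture and walls round the work are solid. World frame = base frame: x ahead of the robot, y to its left, z up, the work surface at z = 0. Lengths are in m, angles in rad, forces in N, time in s.
With the tool pointing down it reaches from about 0.375 to 0.975 m from the base axis. Payload 3.8 kg.
Tool frame: the origin (TCP) lies midway between the tips of the shut fingers; the grasp point (between the pads) lies 19 mm behind it; z points along the fingers, y is the line along which they close (so a half turn about z gives the same grasp; the last joint's range is limited). The gripper opens to 85 mm and grips with 20 to 120 N. Pads are 22 mm wide; open, the fingers measure 114 mm over their backs; the gripper's body (76 mm by 85 mm) begins 54 mm behind the grasp point. The pads swing forward as they close: fully open they stand 13 mm farther back than shut.
Start: joints at [-1.361, 0.264, 1.604, -0, 1.274, -0.037], TCP at [0.165, -0.655, 0.231] pointing down, gripper open.
Joint ranges: [-2.63, 2.63], [-0.94, 2.18], [0.31, 2.57], [-1.31, 4.45], [0, 2.66], [-2.55, 2.55]. Speed limits (rad/s): [2.57, 2.57, 3.14, 3.14, 3.14, 3.14].

### API

Orientations are given as [roll, pitch, yaw] about the fixed x, y, z axes, in that order (R = Rz(yaw) Ry(pitch) Rx(roll)).
In Python, from rig import bot gives the robot as it stands.
- The arm moves only by the tool carry_out, never from a script. Its argument "deltas" is a list of rows, each a list of 7 numbers: the shift along the tool's x, y, z in cm, then the turn, a rotation vector about the tool's x, y, z in rad, then the opening, from 0 (shut) to 1 (fully open). In form: [[x, y, z, ax, ay, az, hand], ...]. A call has 1 to 10 rows; each row is the pose to reach, as a shift and turn from the pose commanded when the call began, along the tool's axes at that moment; what a row does not reach only later rows make up. A row lasts 1/12 s, in which the tool goes at most 41.7 mm and 7.16 degrees, less where a joint would pass 70% of its speed; a pose out of reach is approached as far as the arm can. A call with a gripper value outside its range is refused whole. The fingers move at their own pace and stop on an object; "newtons" is the grip in N (left out, the last holds). Time passes only in rows, so rows that repeat a pose let the fingers close. It gives the time, the measured TCP pose, the force, the opening and the grip force at its end, in the units of the state.
- bot.get_state(): the state, without advancing time (a new reading comes with each control period).
- bot.get_image(name): name is "side" or "top"; returns a dict with "pixels" (480x640x3 uint8, red, green, blue), "camera_matrix" (3x3 intrinsics, pixels), "k1" (the pictures are not rectified: a ray, as slopes to the right and down, at radius r is drawn at 1 + k1 r^2 times it, then the intrinsics apply), "world_from_camera" (4x4, takes a point from camera to world coordinates). Camera axes: x right, y down, z forward; pixel columns grow to the right and rows downward; lengths in m; the calibration is good to about 2 mm. A picture is of the moment at which its call begins. There is no depth.
- bot.hand_in(): hands the job in; it is judged then, once.
The state is a dict: "clock": time; "joints": joint angles; "dq": joint speeds; "tau": joint torques, N m; "ee_pos": TCP position; "orientation": TCP orientation; "force": force on the tool from outside, world axes, zero at the start; "wrist_torque": the same for the moment, N m; "finger_gap": finger opening in m; "grip_force": force on a finger pad.
Only numpy, scipy, OpenCV 4.12 (cv2) and the standard library are available. Lean on these libraries where they do the work, as an engineer would, in place of code of your own. Each camera call takes 0.05 s, during which the arm holds its last target. There are 200 camera calls.

## Working session

There is one attempt and no reset: what is moved stays moved. The work goes in short steps, Python scripts to look and compute and a tool call to move; the robot and the scene stay as the last step left them, time stands still between calls to the robot, and variables do not carry over. Pictures are saved under pics/ and viewed, at most 14 in all, crops included, and the job is handed in when it is done.

Besides the shell and the picture viewer there is one more tool, called after ">>>" as a command line: name --pt "numbers of a row" for each row, then --argument value for the rest. carry_out: Moves the arm, as the interface text tells. Its arguments: {"type":"object","properties":{"deltas":{"type":"array","items":{"type":"array","items":{"type":"number"}}},"newtons":{"type":"number"}},"required":["deltas"]}

```bash
ls; mkdir -p pics; python3 - <<'E'
from rig import bot
import cv2
s=bot.get_state();print(s)
for n in("top","side"):
    im=bot.get_image(n);cv2.imwrite(f"pics/{n}0.png",im["pixels"][:,:,::-1]);print(n,im["camera_matrix"],im["k1"],im["world_from_camera"])
E
```

```text
pics
{'clock': 0.0, 'joints': array([-1.36089800e+00,  2.64768294e-01,  1.60536767e+00, -1.11000069e-05,
        1.27373158e+00, -3.69136535e-02]), 'dq': array([-0.00011993,  0.0012188 , -0.00178601,  0.00040507, -0.00017562,
       -0.00116089]), 'tau': array([-6.95689450e-04, -5.15114701e+01, -3.67313683e+01, -9.58295391e-05,
        1.30790519e-02, -1.25012960e-05]), 'ee_pos': array([ 0.1647434 , -0.6538252 ,  0.22995527]), 'orientation': array([-3.13931893e+00, -7.33559188e-05,  2.46815156e-01]), 'force': array([-0.27070879, -0.149597  ,  0.24987509]), 'wrist_torque': array([-0.01636374, -0.01770855, -0.0374874 ]), 'grip_force': 0.0, 'finger_gap': 0.08530890887100324}
top [[472.26364621   0.         315.84102025]
 [  0.         472.26364621 245.64222378]
 [  0.           0.           1.        ]] -0.028954611999470404 [[-0.02549671 -0.99201686  0.12350086  0.39756098]
 [-0.99941877  0.02249848 -0.02561129  0.03045411]
 [ 0.02262825 -0.12408208 -0.99201391  0.98091699]
 [ 0.          0.          0.          1.        ]]
side [[621.72547805   0.         324.52484877]
 [  0.         621.72547805 233.95149319]
 [  0.           0.           1.        ]] -0.03842936990521553 [[ 0.12771326 -0.54053566  0.83157112 -0.59187453]
 [-0.99178393 -0.0633917   0.11111315 -0.10306816]
 [-0.00734591 -0.83892949 -0.54419054  0.78670735]
 [ 0.          0.          0.          1.        ]]
```

View pics/top0.png

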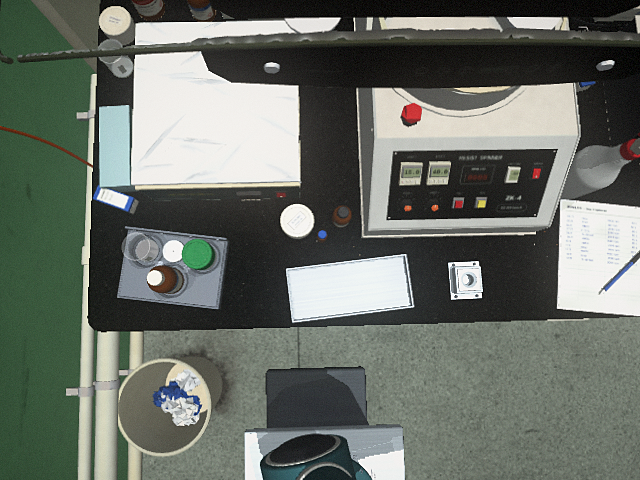

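View pics/side0.png

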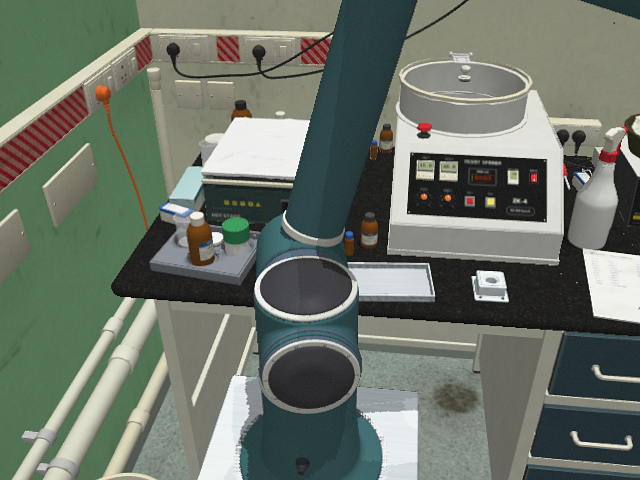

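The top view shows the block at (118–228, 228–308), with the beaker left at (141,248), the chuck at (174,251), the green tub right at (199,253) and the bottle at (163,279). The tray is at (287–413, 255–321) and the stand at (465,280). The side view agrees. Next I'll enlarge the block and tray for their corners.

```bash
cat > h.py <<'E'
from rig import bot
import numpy as np, cv2
def dist(im): return np.array([im["k1"],0,0,0,0.])
def ray(im,uv):
    # k1 is applied to the true slopes, so undistortPoints inverts it
    p=cv2.undistortPoints(np.array(uv,float).reshape(-1,1,2),im["camera_matrix"],dist(im)).reshape(-1,2)
    T=im["world_from_camera"]; d=np.c_[p,np.ones(len(p))]@T[:3,:3].T
    return T[:3,3],d
def onz(im,uv,z):
    o,d=ray(im,uv); return o+d*((z-o[2])/d[:,2])[:,None]
def proj(im,P):
    T=np.linalg.inv(im["world_from_camera"])
    return cv2.projectPoints(np.array(P,float).reshape(-1,1,3),cv2.Rodrigues(T[:3,:3])[0],T[:3,3],im["camera_matrix"],dist(im))[0].reshape(-1,2)
def delta(target,yaw):
    """shift in tool axes (cm) and turn about tool z to reach target TCP xyz, tool down, yaw"""
    s=bot.get_state(); y=s["orientation"][2]; e=np.array(target)-s["ee_pos"]
    c,n=np.cos(y),np.sin(y)
    return np.round([100*(c*e[0]+n*e[1]),100*(n*e[0]-c*e[1]),-100*e[2],-((yaw-y+np.pi)%(2*np.pi)-np.pi)],2)
E
python3 - <<'E'
from h import *
im=bot.get_image("top");p=im["pixels"][:,:,::-1]
a=cv2.resize(p[222:316,112:236],None,fx=6,fy=6,interpolation=cv2.INTER_CUBIC)
cv2.imwrite("pics/blk.png",a)
b=cv2.resize(p[195:330,280:490],None,fx=3.8,fy=3.8,interpolation=cv2.INTER_CUBIC)
cv2.imwrite("pics/tray.png",b)
E
```

```text
(no output)
```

View pics/blk.png

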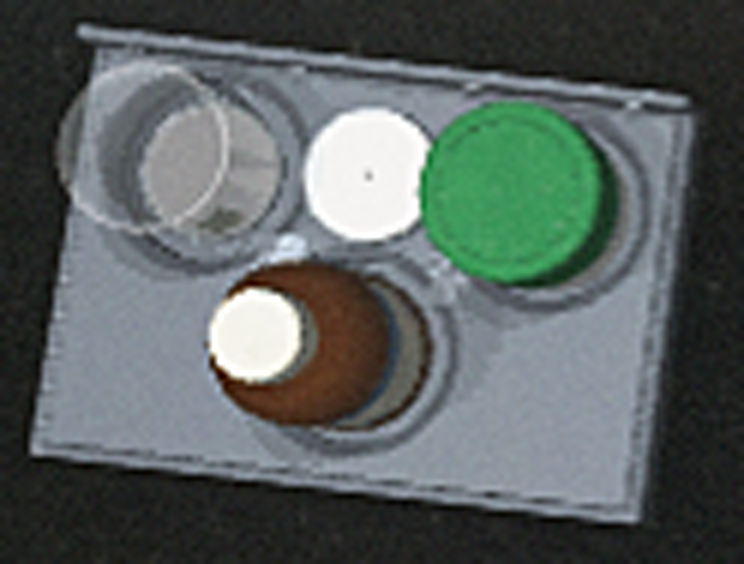

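View pics/tray.png

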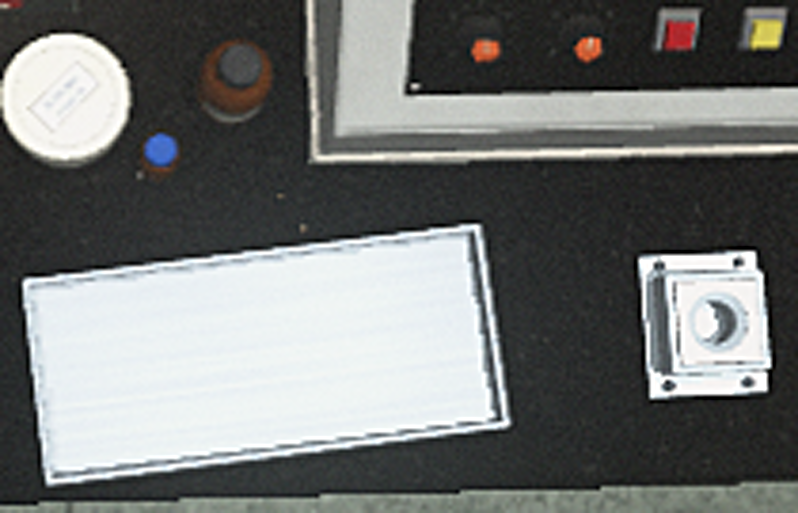

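Block crop: beaker rim (145,148), chuck (368,175), lid (513,192), cap (256,335), and block corners at about (32,457) and (640,522). Tray crop: rim corners (24,280), (480,226), (508,425) and (48,484), and the stand's bore at (719,322).

```bash
cat > m.py <<'E'
from h import *
im=bot.get_image("top");p=im["pixels"]
B=lambda u:(np.array(u,float)+.5)/6-.5+[112,222]
T=lambda u:(np.array(u,float)+.5)/3.8-.5+[280,195]
hsv=cv2.cvtColor(p,cv2.COLOR_RGB2HSV)
def blob(lo,hi,box,z,nm):
    m=cv2.inRange(hsv,np.array(lo),np.array(hi)); k=np.zeros_like(m);k[box[1]:box[3],box[0]:box[2]]=255
    c=max(cv2.findContours(m&k,cv2.RETR_EXTERNAL,cv2.CHAIN_APPROX_NONE)[0],key=cv2.contourArea)
    (x,y),r=cv2.minEnclosingCircle(c); P=onz(im,[[x,y]],z)[0]; print(nm,x,y,r,"diam mm",2000*r/472*(.98-z),P)
    return P
ch=blob((0,0,190),(180,40,255),(160,238,186,264),.039,"chuck")
lid=blob((50,90,60),(80,255,255),(178,230,220,275),.082,"lid")
cap=blob((0,0,190),(180,60,255),(144,266,165,290),.128,"cap")
rim=onz(im,B([[145,148]]),.084)[0];print("beaker rim",rim, "base",onz(im,B([[210,170]]),.014)[0])
fl,fr=onz(im,B([[32,457],[640,522]]),0.0);br=onz(im,B([[695,110]]),0.0)[0]
print("front",fl,fr,np.linalg.norm(fl-fr),"side",np.linalg.norm(br-fr))
rl,rr=onz(im,B([[80,30],[690,103]]),.042); print("rail",rl,rr,np.linalg.norm(rl-rr))
f=fl-fr;yf=np.arctan2(-f[0],f[1]);r=rl-rr;yr=np.arctan2(-r[0],r[1]);print("yaws",yf,yr)
# least squares yaw+position from seated things
L=np.array([[34,0],[30,-58],[-25,0],[30,58]])/1000; W=np.array([ch,lid,cap,rim])[:,:2]
Lc=L-L.mean(0);Wc=W-W.mean(0);yaw=np.arctan2((Lc[:,0]*Wc[:,1]-Lc[:,1]*Wc[:,0]).sum(),(Lc*Wc).sum())
R=np.array([[np.cos(yaw),-np.sin(yaw)],[np.sin(yaw),np.cos(yaw)]]);o=W.mean(0)-R@L.mean(0);print("block fit",o,yaw,"res mm",1000*(W-(L@R.T+o)))
print("block from front edge/rail",(fl+fr)/2+np.r_[R@[.072,0],0],(rl+rr)/2-np.r_[R@[.072,0],0])
c=onz(im,T([[24,280],[480,226],[508,425],[48,484]]),.016);print("tray",c[:,:2],c.mean(0),[np.linalg.norm(c[i]-c[i-1]) for i in range(4)])
print("stand",onz(im,T([[719,322]]),.028))
t=onz(im,T([[65,95],[240,62],[160,148]]),.05);print(t)
E
python3 m.py
```

```text
chuck 173.1666717529297 250.75 11.117215156555176 diam mm 44.32754009456958 [0.51100602 0.29165761 0.039     ]
lid 196.5625 253.41250610351562 15.597749710083008 diam mm 59.35075949006162 [0.49970003 0.23513769 0.082     ]
cap 154.1923065185547 277.5 7.6548171043396 diam mm 27.635187173293808 [0.45263638 0.30050814 0.128     ]
beaker rim [0.51583943 0.35052563 0.084     ] base [0.51697755 0.3531161  0.014     ]
front [0.42097282 0.41708091 0.        ] [0.39401279 0.20885221 0.        ] 0.2099667461277869 side 0.1432099913456888
rail [0.56164187 0.38811846 0.042     ] [0.53239863 0.18448551 0.042     ] 0.20572201245469812
yaws -0.12875685523529196 -0.1426324213556076
block fit [0.47771452 0.29686635] -0.140114714727098 res mm [[-0.37529512 -0.4604036 ]
 [ 0.37960496 -0.10736033]
 [-0.3231369   0.15038061]
 [ 0.31882707  0.41738332]]
block from front edge/rail [0.4787872  0.30291127 0.        ] [0.47572585 0.29635727 0.042     ]
tray [[ 0.47236653  0.06785967]
 [ 0.49584927 -0.18018516]
 [ 0.3881644  -0.19010468]
 [ 0.36351316  0.05708782]] [ 0.42997334 -0.06133559  0.016     ] [np.float64(0.10938505083507266), np.float64(0.2491539198778256), np.float64(0.10814077131455278), np.float64(0.24841862570143672)]
stand [[ 0.439898  -0.3041071  0.028    ]]
[[ 0.56671169  0.04327775  0.05      ]
 [ 0.58243708 -0.04950044  0.05      ]
 [ 0.53742309 -0.00595457  0.05      ]]
```

Everything fits to within 1 mm: block at (0.478, 0.297) with yaw −0.14, tray at (0.430, −0.061) with yaw +0.095, and stand at (0.440, −0.304). Time to move.

```bash
cat >> h.py <<'E'
SEAT=lambda l:np.array([.4777,.2969])+np.array([[.9902,.1396],[-.1396,.9902]])@np.array(l)/1000
TR=lambda k:np.array([.430,-.0613])+.072*k*np.array([-.0945,.9955])   # k=-1,0,1
BY,TY=3.0,1.665
def plan(*legs):
    s=bot.get_state(); P=np.array(s["ee_pos"]); y=s["orientation"][2]
    print("t",round(s["clock"],2),"at",P.round(4),"ori",s["orientation"].round(3),"gap",s["finger_gap"].round(4),"F",s["force"].round(1),"grip",s["grip_force"])
    for x,yy,z,w in legs:
        e=np.array([x,yy,z])-P;c,n=np.cos(y),np.sin(y);a=(w-y+np.pi)%(2*np.pi)-np.pi
        print(np.round([100*(c*e[0]+n*e[1]),100*(n*e[0]-c*e[1]),-100*e[2],0,0,-a],2).tolist(),"rows",round(max(np.linalg.norm(e)/.0417,abs(a)/.125),1))
        P=np.array([x,yy,z]);y=w
E
python3 - <<'E'
from h import *
b=SEAT([-25,0]);print(b,SEAT([30,-58]),SEAT([30,58]),SEAT([34,0]))
plan((.46,-.30,.25,1.25),(*b,.25,2.5),(*b,.15,3.0))
E
```

```text
[0.452945 0.30039 ] [0.4993092 0.2352804] [0.5155028 0.3501436] [0.5113668 0.2921536]Traceback (most recent call last):
  File "<stdin>", line 3, in <module>
  File "h.py", line 24, in plan
    print("t",round(s["clock"],2),"at",P.round(4),"ori",s["orientation"].round(3),"gap",s["finger_gap"].round(4),"F",s["force"].round(1),"grip",s["grip_force"])
                                                                                        ^^^^^^^^^^^^^^^^^^^^^
AttributeError: 'float' object has no attribute 'round'
```

```bash
sed -i 's/s\["finger_gap"\].round(4)/round(s["finger_gap"],4)/' h.py; python3 - <<'E'
from h import *
b=SEAT([-25,0])
plan((.46,-.30,.25,1.25),(*b,.25,2.5),(*b,.15,3.0))
E
```

```text
t 0.2 at [ 0.1648 -0.6541  0.2304] ori [-3.14  -0.     0.247] gap 0.0852 F [-0.2  0.3 -1.2] grip 0.0
[37.28, -27.13, -1.96, 0.0, 0.0, -1.0] rows 11.1
[56.75, -19.6, -0.0, 0.0, 0.0, -1.25] rows 14.4
[0.0, 0.0, 10.0, 0.0, 0.0, -0.5] rows 4.0
```

>>> carry_out --pt "37.3 -27.1 -2 0 0 -1 1" --pt "37.3 -27.1 -2 0 0 -1 1" --pt "37.3 -27.1 -2 0 0 -1 1" --pt "37.3 -27.1 -2 0 0 -1 1" --pt "37.3 -27.1 -2 0 0 -1 1" --pt "37.3 -27.1 -2 0 0 -1 1" --pt "37.3 -27.1 -2 0 0 -1 1" --pt "37.3 -27.1 -2 0 0 -1 1" --pt "37.3 -27.1 -2 0 0 -1 1" --pt "37.3 -27.1 -2 0 0 -1 1" --newtons 40

```text
clock: 1.03
ee_pos: [0.4325, -0.3332, 0.2495]
orientation: [3.141, 0.0, 1.247]
force: [0.6, -0.2, -0.2]
finger_gap: 0.0856
grip_force: 0.0
```

```bash
python3 - <<'E'
from h import *
b=SEAT([-25,0])
plan((*b,.25,2.3),(*b,.15,3.0))
E
```

```text
t 1.03 at [ 0.4325 -0.3332  0.2495] ori [3.141 0.    1.247] gap 0.0856 F [ 0.6 -0.2 -0.2] grip 0.0
[60.71, -18.22, -0.05, 0.0, 0.0, -1.05] rows 15.2
[0.0, 0.0, 10.0, 0.0, 0.0, -0.7] rows 5.6
```

>>> carry_out --pt "60.7 -18.2 0 0 0 -1.05 1" --pt "60.7 -18.2 0 0 0 -1.05 1" --pt "60.7 -18.2 0 0 0 -1.05 1" --pt "60.7 -18.2 0 0 0 -1.05 1" --pt "60.7 -18.2 0 0 0 -1.05 1" --pt "60.7 -18.2 0 0 0 -1.05 1" --pt "60.7 -18.2 0 0 0 -1.05 1" --pt "60.7 -18.2 0 0 0 -1.05 1" --pt "60.7 -18.2 0 0 0 -1.05 1" --pt "60.7 -18.2 0 0 0 -1.05 1"

```text
clock: 1.87
ee_pos: [0.4448, 0.0834, 0.2495]
orientation: [3.141, 0.001, 2.299]
force: [0.5, -0.1, -0.4]
finger_gap: 0.0854
grip_force: 0.0
```

```bash
python3 - <<'E'
from h import *
b=SEAT([-25,0])
plan((*b,.20,3.0))
E
```

```text
t 1.87 at [0.4448 0.0834 0.2495] ori [3.141e+00 1.000e-03 2.299e+00] gap 0.0854 F [ 0.5 -0.1 -0.4] grip 0.0
[15.65, 15.05, 4.95, 0.0, 0.0, -0.7] rows 5.6
```

>>> carry_out --pt "15.65 15.05 5 0 0 -0.7 1" --pt "15.65 15.05 5 0 0 -0.7 1" --pt "15.65 15.05 5 0 0 -0.7 1" --pt "15.65 15.05 5 0 0 -0.7 1" --pt "15.65 15.05 5 0 0 -0.7 1" --pt "15.65 15.05 5 0 0 -0.7 1" --pt "15.65 15.05 5 0 0 -0.7 1" --pt "15.65 15.05 5 0 0 -0.7 1"

```text
clock: 2.53
ee_pos: [0.4533, 0.2988, 0.1986]
orientation: [-3.14, -0.001, 2.997]
force: [0.5, -0.8, 0.4]
finger_gap: 0.0854
grip_force: 0.0
```

```bash
python3 - <<'E'
from h import *
b=SEAT([-25,0]);t=TR(-1)
plan((*b,.062,3.0),(*b,.22,3.0),(*t,.22,TY),(*t,.06,TY),(*t,.052,TY))
im=bot.get_image("top");cv2.imwrite("pics/t1.png",cv2.resize(im["pixels"][190:340,80:280,::-1],None,fx=3.5,fy=3.5))
print(proj(im,[(*b,.128)]))
E
```

```text
t 2.53 at [0.4533 0.2988 0.1986] ori [-3.140e+00 -1.000e-03  2.997e+00] gap 0.0854 F [ 0.5 -0.8  0.4] grip 0.0
[0.06, 0.16, 13.66, 0.0, 0.0, -0.0] rows 3.3
[0.0, 0.0, -15.8, 0.0, 0.0, -0.0] rows 3.8
[-4.52, -43.13, -0.0, 0.0, 0.0, 1.34] rows 10.7
[0.0, 0.0, 16.0, 0.0, 0.0, -0.0] rows 3.8
[0.0, 0.0, 0.8, 0.0, 0.0, -0.0] rows 0.2
[[154.26076007 277.32681836]]
```

View pics/t1.png

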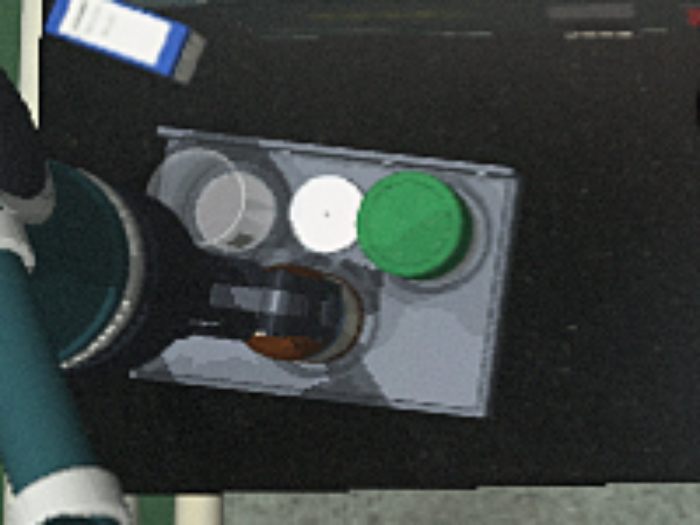

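The hand is above the bottle at about (270,310) in the crop and lined up, so I'll descend and grip.

>>> carry_out --pt "0.05 0.15 7 0 0 0 1" --pt "0.05 0.15 11 0 0 0 1" --pt "0.05 0.15 13.65 0 0 0 1" --pt "0.05 0.15 13.65 0 0 0 1" --pt "0.05 0.15 13.65 0 0 0 0.2" --pt "0.05 0.15 13.65 0 0 0 0" --pt "0.05 0.15 13.65 0 0 0 0" --pt "0.05 0.15 13.65 0 0 0 0" --pt "0.05 0.15 13.65 0 0 0 0" --pt "0.05 0.15 13.65 0 0 0 0" --newtons 40

```text
clock: 3.42
ee_pos: [0.4562, 0.3012, 0.0661]
orientation: [3.138, 0.005, 2.997]
force: [0.1, 0.4, 7.4]
finger_gap: 0.0509
grip_force: 42.7
```

>>> carry_out --pt "0 0 0 0 0 0 0" --pt "0 0 0 0 0 0 0"

```text
clock: 3.58
ee_pos: [0.4562, 0.3012, 0.0661]
orientation: [3.138, 0.005, 2.997]
force: [0.8, -0.6, 7.8]
finger_gap: 0.0506
grip_force: 42.7
```

>>> carry_out --pt "0 0 -1 0 0 0 0" --pt "0 0 -1.5 0 0 0 0" --pt "0 0 -2 0 0 0 0" --pt "0 0 -2 0 0 0 0"

```text
clock: 3.92
ee_pos: [0.4544, 0.3005, 0.0843]
orientation: [3.14, 0.002, 2.997]
force: [0.4, -0.2, -2.1]
finger_gap: 0.0508
grip_force: 42.5
```

```bash
python3 - <<'E'
from h import *
b=SEAT([-25,0]);t=TR(-1)
plan((*b,.19,3.0),(*t,.19,TY),(*t,.065,TY))
E
```

```text
t 3.92 at [0.4544 0.3005 0.0843] ori [3.140e+00 2.000e-03 2.997e+00] gap 0.0508 F [ 0.4 -0.2 -2.1] grip 42.45306372642517
[0.14, -0.03, -10.57, 0.0, 0.0, -0.0] rows 2.5
[-4.52, -43.13, -0.0, 0.0, 0.0, 1.34] rows 10.7
[0.0, 0.0, 12.5, 0.0, 0.0, -0.0] rows 3.0
```

>>> carry_out --pt "0 0 -4 0 0 0 0" --pt "0 0 -8 0 0 0 0" --pt "0 0 -10.5 0 0 0 0" --pt "-4.5 -43.1 -10.5 0 0 1.33 0" --pt "-4.5 -43.1 -10.5 0 0 1.33 0" --pt "-4.5 -43.1 -10.5 0 0 1.33 0" --pt "-4.5 -43.1 -10.5 0 0 1.33 0" --pt "-4.5 -43.1 -10.5 0 0 1.33 0" --pt "-4.5 -43.1 -10.5 0 0 1.33 0" --pt "-4.5 -43.1 -10.5 0 0 1.33 0"

```text
clock: 4.75
ee_pos: [0.4409, 0.0068, 0.1877]
orientation: [3.142, 0.0, 2.116]
force: [1.4, -0.9, -2.2]
finger_gap: 0.0509
grip_force: 43.4
```

```bash
python3 - <<'E'
from h import *
t=TR(-1)
plan((*t,.17,TY),(*t,.065,TY))
E
```

```text
t 4.75 at [0.4409 0.0068 0.1877] ori [3.142 0.    2.116] gap 0.0509 F [ 1.4 -0.9 -2.2] grip 43.4065443277359
[-11.74, -7.6, 1.77, 0.0, 0.0, 0.45] rows 3.6
[0.0, 0.0, 10.5, 0.0, 0.0, -0.0] rows 2.5
```

>>> carry_out --pt "-11.75 -7.6 1.8 0 0 0.45 0" --pt "-11.75 -7.6 1.8 0 0 0.45 0" --pt "-11.75 -7.6 1.8 0 0 0.45 0" --pt "-11.75 -7.6 1.8 0 0 0.45 0" --pt "-11.75 -7.6 1.8 0 0 0.45 0" --pt "-11.75 -7.6 4 0 0 0.45 0" --pt "-11.75 -7.6 8 0 0 0.45 0" --pt "-11.75 -7.6 11 0 0 0.45 0" --pt "-11.75 -7.6 11.8 0 0 0.45 0" --pt "-11.75 -7.6 11.8 0 0 0.45 0"

```text
clock: 5.58
ee_pos: [0.4355, -0.1295, 0.0669]
orientation: [-3.135, -0.004, 1.673]
force: [-0.6, 0.2, -2.6]
finger_gap: 0.051
grip_force: 43.4
```

```bash
python3 - <<'E'
from h import *
plan((*TR(-1),.056,TY))
im=bot.get_image("side");cv2.imwrite("pics/s1.png",cv2.resize(im["pixels"][170:330,240:540,::-1],None,fx=2.6,fy=2.6))
E
```

```text
t 5.58 at [ 0.4355 -0.1295  0.0669] ori [-3.135 -0.004  1.673] gap 0.051 F [-0.6  0.2 -2.6] grip 43.359383940696716
[-0.36, 0.09, 1.09, 0.0, 0.0, 0.01] rows 0.3
```

View pics/s1.png

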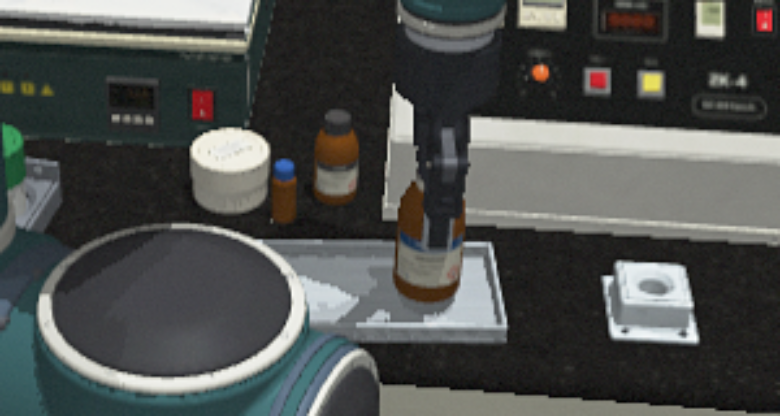

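The bottle hangs upright just above the right end of the tray, at about (430,300). I'll lower it, release and rise.

>>> carry_out --pt "-0.2 0 0.5 0 0 0 0" --pt "-0.35 0.1 0.9 0 0 0 0" --pt "-0.35 0.1 1.2 0 0 0 0" --pt "-0.35 0.1 1.2 0 0 0 0"

```text
clock: 5.97
ee_pos: [0.4406, -0.135, 0.0584]
orientation: [3.14, 0.001, 1.672]
force: [0.0, -0.3, -2.2]
finger_gap: 0.0507
grip_force: 43.4
```

>>> carry_out --pt "0 0 0.2 0 0 0 0" --pt "0 0 0.4 0 0 0 0" --pt "0 0 0.5 0 0 0 0" --pt "0 0 0.5 0 0 0 0"

```text
clock: 6.3
ee_pos: [0.4408, -0.135, 0.055]
orientation: [3.141, 0.0, 1.672]
force: [-3.8, 1.0, 11.9]
finger_gap: 0.0506
grip_force: 44.7
```

>>> carry_out --pt "0 0 0 0 0 0 1" --pt "0 0 0 0 0 0 1" --pt "0 0 0 0 0 0 1" --pt "0 0 -1 0 0 0 1" --pt "0 0 -4 0 0 0 1" --pt "0 0 -8 0 0 0 1" --pt "0 0 -12 0 0 0 1" --pt "0 0 -14 0 0 0 1"

```text
clock: 6.97
ee_pos: [0.4422, -0.1356, 0.1986]
orientation: [3.135, 0.003, 1.672]
force: [0.9, 0.5, 0.2]
finger_gap: 0.0856
grip_force: 0.0
```

```bash
python3 - <<'E'
from h import *
plan((*SEAT([30,-58]),.18,BY))
im=bot.get_image("top");cv2.imwrite("pics/t2.png",cv2.resize(im["pixels"][180:340,270:510,::-1],None,fx=3,fy=3))
E
```

```text
t 6.97 at [ 0.4422 -0.1356  0.1986] ori [3.135e+00 3.000e-03 1.672e+00] gap 0.0856 F [0.9 0.5 0.2] grip 0.0
[36.32, 9.43, 1.86, 0.0, 0.0, -1.33] rows 10.6
```

View pics/t2.png

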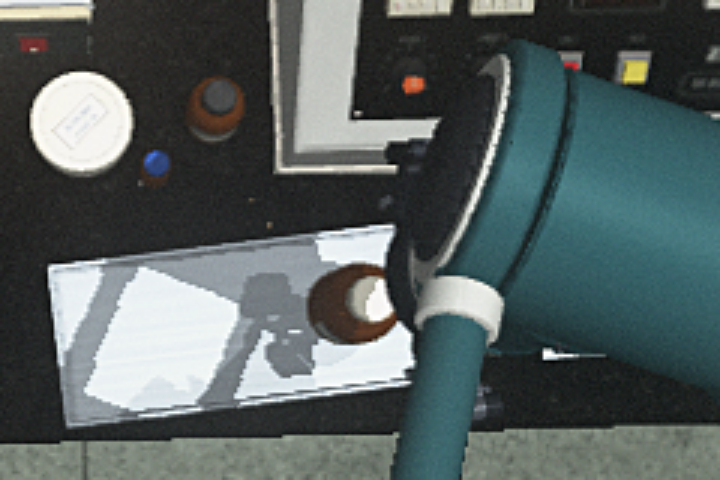

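The bottle stands upright in the tray, cap at (372,297) in the crop. Next is the tub.

>>> carry_out --pt "36.3 9.4 1.9 0 0 -1.33 1" --pt "36.3 9.4 1.9 0 0 -1.33 1" --pt "36.3 9.4 1.9 0 0 -1.33 1" --pt "36.3 9.4 1.9 0 0 -1.33 1" --pt "36.3 9.4 1.9 0 0 -1.33 1" --pt "36.3 9.4 1.9 0 0 -1.33 1" --pt "36.3 9.4 1.9 0 0 -1.33 1" --pt "36.3 9.4 1.9 0 0 -1.33 1" --pt "36.3 9.4 1.9 0 0 -1.33 1" --pt "36.3 9.4 1.9 0 0 -1.33 1"

```text
clock: 7.85
ee_pos: [0.4973, 0.2425, 0.1739]
orientation: [3.138, 0.0, 2.933]
force: [0.6, -0.5, 0.9]
finger_gap: 0.0854
grip_force: 0.0
```

>>> carry_out --pt "0 0 0 0 0 -0.08 1" --pt "0 0 0 0 0 -0.08 1" --pt "0 0 0 0 0 -0.08 1"

```text
clock: 8.1
ee_pos: [0.4966, 0.236, 0.1737]
orientation: [-3.141, -0.0, 3.0]
force: [-0.1, 0.4, -0.4]
finger_gap: 0.0856
grip_force: 0.0
```

```bash
python3 - <<'E'
from h import *
print(bot.get_state()["dq"].round(3))
plan((*SEAT([30,-58]),.046,BY))
E
```

```text
[-0.016 -0.009  0.006 -0.001 -0.002  0.009]
t 8.1 at [0.4966 0.236  0.1737] ori [-3.141 -0.     3.   ] gap 0.0856 F [-0.1  0.4 -0.4] grip 0.0
[-0.28, -0.03, 12.77, 0.0, 0.0, -0.0] rows 3.1
```

>>> carry_out --pt "-0.3 0 5 0 0 0 1" --pt "-0.3 0 9 0 0 0 1" --pt "-0.3 0 12 0 0 0 1" --pt "-0.3 0 12.75 0 0 0 1" --pt "-0.3 0 12.75 0 0 0 1" --pt "-0.3 0 12.75 0 0 0 0.3" --pt "-0.3 0 12.75 0 0 0 0" --pt "-0.3 0 12.75 0 0 0 0" --pt "-0.3 0 12.75 0 0 0 0" --pt "-0.3 0 12.75 0 0 0 0" --newtons 25

```text
clock: 8.93
ee_pos: [0.5025, 0.2364, 0.0496]
orientation: [3.139, 0.005, 3.002]
force: [-0.6, -0.9, 7.5]
finger_gap: 0.0575
grip_force: 27.4
```

>>> carry_out --pt "0 0 0 0 0 0 0" --pt "0 0 -1 0 0 0 0" --pt "0 0 -2 0 0 0 0" --pt "0 0 -5 0 0 0 0" --pt "0 0 -9 0 0 0 0" --pt "0 0 -12 0 0 0 0" --pt "0 0 -12 0 0 0 0"

```text
clock: 9.52
ee_pos: [0.5047, 0.2376, 0.1757]
orientation: [3.134, 0.013, 3.002]
force: [1.8, 0.4, 0.7]
finger_gap: 0.057
grip_force: 27.1
```

```bash
python3 - <<'E'
from h import *
plan((*TR(0),.165,TY),(*TR(0),.06,TY))
E
```

```text
t 9.52 at [0.5047 0.2376 0.1757] ori [3.134 0.013 3.002] gap 0.057 F [1.8 0.4 0.7] grip 27.092594504356384
[3.23, -30.64, 1.07, 0.0, 0.0, 1.34] rows 10.7
[0.0, 0.0, 10.5, 0.0, 0.0, -0.0] rows 2.5
```

>>> carry_out --pt "3.2 -30.65 1 0 0 1.34 0" --pt "3.2 -30.65 1 0 0 1.34 0" --pt "3.2 -30.65 1 0 0 1.34 0" --pt "3.2 -30.65 1 0 0 1.34 0" --pt "3.2 -30.65 1 0 0 1.34 0" --pt "3.2 -30.65 1 0 0 1.34 0" --pt "3.2 -30.65 1 0 0 1.34 0" --pt "3.2 -30.65 1 0 0 1.34 0" --pt "3.2 -30.65 1 0 0 1.34 0" --pt "3.2 -30.65 1 0 0 1.34 0"

```text
clock: 10.35
ee_pos: [0.4249, -0.0651, 0.157]
orientation: [3.141, 0.0, 1.742]
force: [-0.1, 0.2, -1.0]
finger_gap: 0.057
grip_force: 27.2
```

>>> carry_out --pt "0 0 0 0 0 0.1 0" --pt "0 0 2 0 0 0.1 0" --pt "0 0 5 0 0 0.1 0" --pt "0 0 8 0 0 0.1 0" --pt "0 0 10 0 0 0.1 0" --pt "0 0 10.5 0 0 0.1 0" --pt "0 0 10.5 0 0 0.1 0"

```text
clock: 10.93
ee_pos: [0.4237, -0.0632, 0.0501]
orientation: [-3.138, -0.001, 1.652]
force: [-0.3, -0.3, -0.2]
finger_gap: 0.0572
grip_force: 27.2
```

```bash
python3 - <<'E'
from h import *
print(bot.get_state()["dq"].round(3))
plan((*TR(0),.0385,TY))
im=bot.get_image("side");cv2.imwrite("pics/s2.png",cv2.resize(im["pixels"][170:330,240:540,::-1],None,fx=2.6,fy=2.6))
E
```

```text
[ 0.001 -0.033 -0.044 -0.     0.018 -0.001]
t 10.93 at [ 0.4237 -0.0632  0.0501] ori [-3.138e+00 -1.000e-03  1.652e+00] gap 0.0572 F [-0.3 -0.3 -0.2] grip 27.24472850561142
[0.14, 0.64, 1.16, 0.0, 0.0, -0.01] rows 0.3
```

View pics/s2.png

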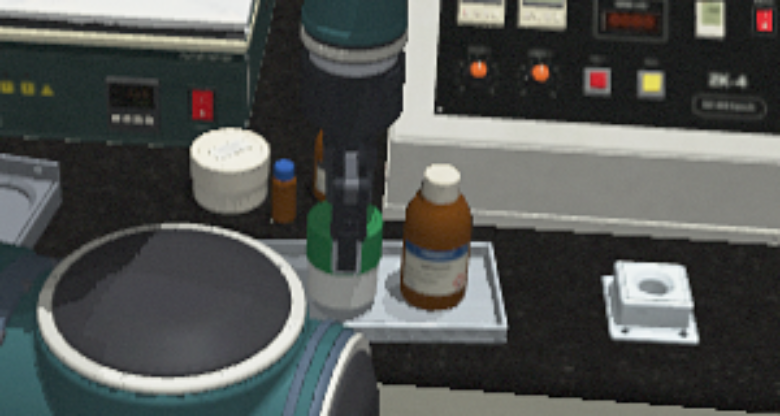

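The tub hangs over the middle of the tray at (345,300), clear of the standing bottle at (437,270).

>>> carry_out --pt "0.15 0.6 0.6 0 0 0 0" --pt "0.15 0.6 1 0 0 0 0" --pt "0.15 0.6 1.3 0 0 0 0" --pt "0.15 0.6 1.3 0 0 0 0"

```text
clock: 11.32
ee_pos: [0.432, -0.0616, 0.0387]
orientation: [3.14, 0.0, 1.652]
force: [0.2, -0.4, -0.3]
finger_gap: 0.0569
grip_force: 27.4
```

>>> carry_out --pt "0 0 0.1 0 0 0 0" --pt "0 0 0.2 0 0 0 0" --pt "0 0 0.2 0 0 0 0"

```text
clock: 11.57
ee_pos: [0.4321, -0.0615, 0.0385]
orientation: [3.141, -0.0, 1.652]
force: [-4.6, 2.6, 15.9]
finger_gap: 0.0572
grip_force: 28.8
```

>>> carry_out --pt "0 0 0 0 0 0 1" --pt "0 0 0 0 0 0 1" --pt "0 0 0 0 0 0 1" --pt "0 0 -2 0 0 0 1" --pt "0 0 -5 0 0 0 1" --pt "0 0 -9 0 0 0 1" --pt "0 0 -13 0 0 0 1" --pt "0 0 -13 0 0 0 1"

```text
clock: 12.23
ee_pos: [0.4368, -0.0628, 0.1746]
orientation: [3.128, 0.004, 1.652]
force: [1.9, -0.7, 0.4]
finger_gap: 0.0855
grip_force: 0.0
```

```bash
python3 - <<'E'
from h import *
plan((*SEAT([30,58]),.165,BY))
E
```

```text
t 12.23 at [ 0.4368 -0.0628  0.1746] ori [3.128 0.004 1.652] gap 0.0855 F [ 1.9 -0.7  0.4] grip 0.0
[40.52, 11.19, 0.96, 0.0, 0.0, -1.35] rows 10.8
```

>>> carry_out --pt "40.5 11.2 1 0 0 -1.35 1" --pt "40.5 11.2 1 0 0 -1.35 1" --pt "40.5 11.2 1 0 0 -1.35 1" --pt "40.5 11.2 1 0 0 -1.35 1" --pt "40.5 11.2 1 0 0 -1.35 1" --pt "40.5 11.2 1 0 0 -1.35 1" --pt "40.5 11.2 1 0 0 -1.35 1" --pt "40.5 11.2 1 0 0 -1.35 1" --pt "40.5 11.2 1 0 0 -1.35 1" --pt "40.5 11.2 1 0 0 -1.35 1"

```text
clock: 13.07
ee_pos: [0.5092, 0.3496, 0.1556]
orientation: [-3.141, -0.0, 2.908]
force: [-0.2, 0.2, 0.0]
finger_gap: 0.0855
grip_force: 0.0
```

>>> carry_out --pt "1 0.5 0 0 0 -0.1 1" --pt "1 0.5 0 0 0 -0.1 1" --pt "1 0.5 0 0 0 -0.1 1" --pt "1 0.5 0 0 0 -0.1 1"

```text
clock: 13.4
ee_pos: [0.5006, 0.3536, 0.1558]
orientation: [-3.14, -0.001, 2.999]
force: [0.2, 0.5, -0.9]
finger_gap: 0.0854
grip_force: 0.0
```

```bash
python3 - <<'E'
from h import *
plan((*SEAT([30,58]),.046,BY))
E
```

```text
t 13.4 at [0.5006 0.3536 0.1558] ori [-3.140e+00 -1.000e-03  2.999e+00] gap 0.0854 F [ 0.2  0.5 -0.9] grip 0.0
[-1.52, -0.13, 10.98, 0.0, 0.0, -0.0] rows 2.7
```

>>> carry_out --pt "-1.5 -0.15 0 0 0 0 1" --pt "-1.5 -0.15 4 0 0 0 1" --pt "-1.5 -0.15 8 0 0 0 1" --pt "-1.5 -0.15 10.5 0 0 0 1" --pt "-1.5 -0.15 11.2 0 0 0 1" --pt "-1.5 -0.15 11.2 0 0 0 0.4" --pt "-1.5 -0.15 11.2 0 0 0 0" --pt "-1.5 -0.15 11.2 0 0 0 0" --pt "-1.5 -0.15 11.2 0 0 0 0" --pt "-1.5 -0.15 11.2 0 0 0 0" --newtons 22

```text
clock: 14.23
ee_pos: [0.5177, 0.3523, 0.0474]
orientation: [3.138, 0.004, 3.002]
force: [0.8, -0.6, 4.1]
finger_gap: 0.0514
grip_force: 23.1
```

>>> carry_out --pt "0 0 0 0 0 0 0" --pt "0 0 0 0 0 0 0" --pt "0 0 -1 0 0 0 0" --pt "0 0 -2 0 0 0 0" --pt "0 0 -3 0 0 0 0" --pt "0 0 -3 0 0 0 0"

```text
clock: 14.73
ee_pos: [0.5172, 0.3524, 0.0778]
orientation: [3.138, 0.004, 3.002]
force: [-0.2, 0.7, 0.1]
finger_gap: 0.0511
grip_force: 23.1
```

```bash
python3 - <<'E'
from h import *
plan((*SEAT([30,58]),.16,BY),(*TR(1),.16,TY))
im=bot.get_image("side");a=cv2.resize(im["pixels"][170:310,120:300,::-1],None,fx=4,fy=4);cv2.imwrite("pics/s3.png",a)
E
```

```text
t 14.73 at [0.5172 0.3524 0.0778] ori [3.138 0.004 3.002] gap 0.0511 F [-0.2  0.7  0.1] grip 23.097557938745013
[0.14, -0.25, -8.22, 0.0, 0.0, 0.0] rows 2.0
[4.34, -34.94, -0.0, 0.0, 0.0, 1.34] rows 10.7
```

View pics/s3.png

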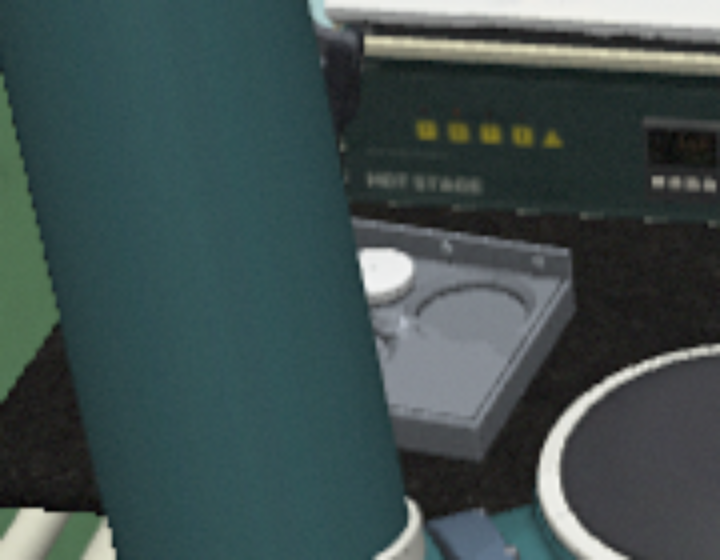

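>>> carry_out --pt "0 0 -4 0 0 0 0" --pt "0.1 -0.2 -8 0 0 0 0" --pt "4.4 -35.2 -8 0 0 1.34 0" --pt "4.4 -35.2 -8 0 0 1.34 0" --pt "4.4 -35.2 -8 0 0 1.34 0" --pt "4.4 -35.2 -8 0 0 1.34 0" --pt "4.4 -35.2 -8 0 0 1.34 0" --pt "4.4 -35.2 -8 0 0 1.34 0" --pt "4.4 -35.2 -8 0 0 1.34 0" --pt "4.4 -35.2 -8 0 0 1.34 0"

```text
clock: 15.62
ee_pos: [0.4266, 0.0259, 0.1542]
orientation: [-3.142, 0.0, 1.996]
force: [0.7, -0.4, -0.1]
finger_gap: 0.0514
grip_force: 23.4
```

```bash
python3 - <<'E'
from h import *
plan((*TR(1),.12,TY))
im=bot.get_image("top")
s=bot.get_state()["ee_pos"];u=proj(im,[s])[0].astype(int);x,y=max(u[0]-60,0),u[1]-50
print(x,y);cv2.imwrite("pics/t3.png",cv2.resize(im["pixels"][y:y+100,x:x+130,::-1],None,fx=5.5,fy=5.5,interpolation=cv2.INTER_CUBIC))
E
```

```text
t 15.62 at [0.4266 0.0259 0.1542] ori [-3.142  0.     1.996] gap 0.0514 F [ 0.7 -0.4 -0.1] grip 23.437670804414665
[-1.27, -0.96, 3.42, 0.0, 0.0, 0.33] rows 2.7
251 239
```

View pics/t3.png

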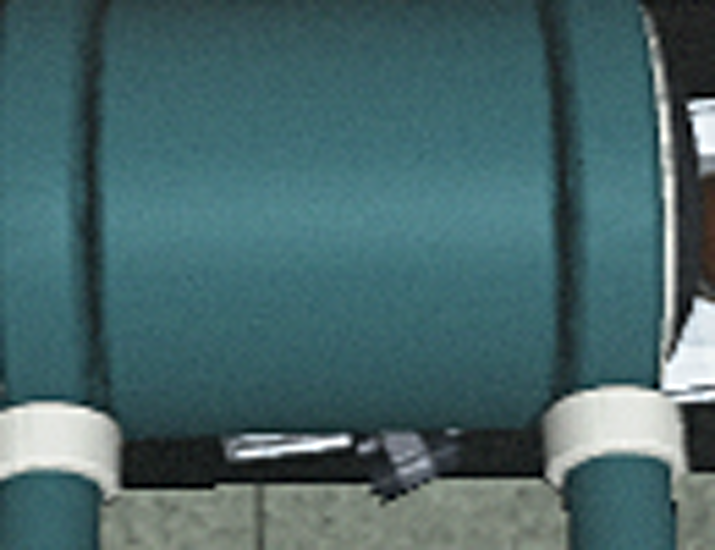

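The top view shows only the arm. I'll move over the slot and look from the side.

>>> carry_out --pt "-1.25 -0.95 0 0 0 0.33 0" --pt "-1.25 -0.95 0 0 0 0.33 0" --pt "-1.25 -0.95 0 0 0 0.33 0" --pt "-1.25 -0.95 0 0 0 0.33 0" --pt "-1.25 -0.95 0 0 0 0.33 0"

```text
clock: 16.08
ee_pos: [0.4243, 0.0122, 0.1542]
orientation: [-3.141, -0.0, 1.674]
force: [0.5, 0.0, -0.8]
finger_gap: 0.0515
grip_force: 23.5
```

```bash
python3 - <<'E'
from h import *
plan((*TR(1),.048,TY))
im=bot.get_image("side")
s=bot.get_state()["ee_pos"];u=proj(im,[s])[0].astype(int);print(u);x,y=u[0]-65,u[1]-60
cv2.imwrite("pics/s4.png",cv2.resize(im["pixels"][y:y+100,x:x+130,::-1],None,fx=5.5,fy=5.5,interpolation=cv2.INTER_CUBIC))
E
```

```text
t 16.08 at [0.4243 0.0122 0.1542] ori [-3.141 -0.     1.674] gap 0.0515 F [ 0.5  0.  -0.8] grip 23.46904656777042
[-0.17, -0.13, 10.62, 0.0, 0.0, 0.01] rows 2.5
[334 220]
```

View pics/s4.png

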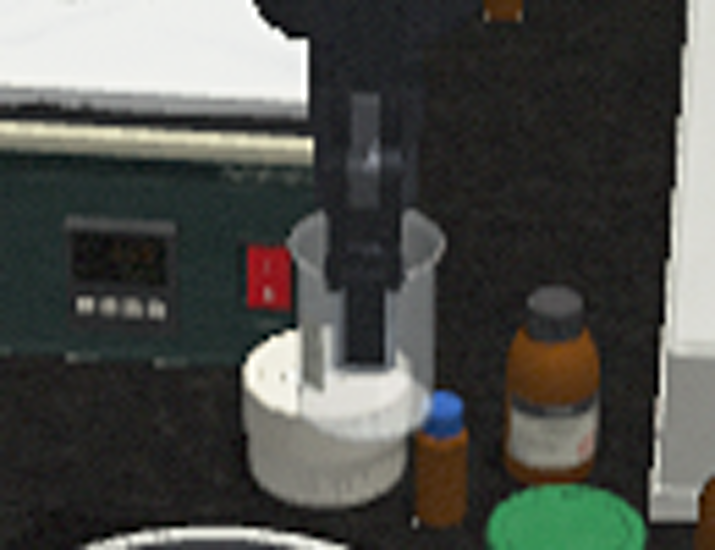

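The beaker is held upright, rim at (367,250) in the crop. I'll lower it.

>>> carry_out --pt "-0.15 -0.1 3 0 0 0 0" --pt "-0.15 -0.1 6 0 0 0 0" --pt "-0.15 -0.1 9 0 0 0 0" --pt "-0.15 -0.1 10.6 0 0 0 0" --pt "-0.15 -0.1 11 0 0 0 0" --pt "-0.15 -0.1 11.4 0 0 0 0" --pt "-0.15 -0.1 11.6 0 0 0 0" --pt "-0.15 -0.1 11.6 0 0 0 0"

```text
clock: 16.8
ee_pos: [0.4247, 0.0106, 0.0393]
orientation: [3.14, 0.0, 1.673]
force: [0.5, -0.5, -0.4]
finger_gap: 0.0511
grip_force: 23.5
```

>>> carry_out --pt "0 0 0.15 0 0 0 0" --pt "0 0 0.3 0 0 0 0" --pt "0 0 0.4 0 0 0 0" --pt "0 0 0.4 0 0 0 0"

```text
clock: 17.13
ee_pos: [0.4252, 0.0104, 0.0363]
orientation: [3.139, 0.0, 1.672]
force: [-2.3, 0.7, 9.6]
finger_gap: 0.051
grip_force: 23.7
```

>>> carry_out --pt "0 0 -0.1 0 0 0 1" --pt "0 0 -0.1 0 0 0 1" --pt "0 0 -0.1 0 0 0 1" --pt "0 0 -2 0 0 0 1" --pt "0 0 -5 0 0 0 1" --pt "0 0 -9 0 0 0 1" --pt "0 0 -13 0 0 0 1" --pt "0 0 -13 0 0 0 1"

```text
clock: 17.8
ee_pos: [0.4294, 0.0103, 0.1728]
orientation: [3.127, 0.002, 1.672]
force: [1.7, -0.7, 0.2]
finger_gap: 0.0854
grip_force: 0.0
```

```bash
python3 - <<'E'
from h import *
plan((*SEAT([34,0]),.165,BY))
E
```

```text
t 17.8 at [0.4294 0.0103 0.1728] ori [3.127e+00 2.000e-03 1.672e+00] gap 0.0854 F [ 1.7 -0.7  0.2] grip 0.0
[27.22, 10.99, 0.78, 0.0, 0.0, -1.33] rows 10.6
```

>>> carry_out --pt "27.2 11 0.8 0 0 -1.33 1" --pt "27.2 11 0.8 0 0 -1.33 1" --pt "27.2 11 0.8 0 0 -1.33 1" --pt "27.2 11 0.8 0 0 -1.33 1" --pt "27.2 11 0.8 0 0 -1.33 1" --pt "27.2 11 0.8 0 0 -1.33 1" --pt "27.2 11 0.8 0 0 -1.33 1" --pt "27.2 11 0.8 0 0 -1.33 1" --pt "27.2 11 0.8 0 0 -1.33 1" --pt "27.2 11 0.8 0 0 -1.33 1"

```text
clock: 18.63
ee_pos: [0.5055, 0.2933, 0.1554]
orientation: [-3.141, -0.001, 2.93]
force: [-0.9, 0.2, -0.2]
finger_gap: 0.0855
grip_force: 0.0
```

>>> carry_out --pt "0 0 0 0 0 -0.08 1" --pt "0 0 0 0 0 -0.08 1" --pt "0 0 0 0 0 -0.08 1" --pt "0 0 0 0 0 -0.08 1"

```text
clock: 18.97
ee_pos: [0.5057, 0.2921, 0.1562]
orientation: [-3.142, -0.0, 3.0]
force: [0.0, 0.2, -0.8]
finger_gap: 0.0852
grip_force: 0.0
```

```bash
python3 - <<'E'
from h import *
plan((*SEAT([34,0]),.06,BY),(*SEAT([34,0]),.025,BY))
im=bot.get_image("top")
a=cv2.resize(im["pixels"][215:325,110:310,::-1],None,fx=3.8,fy=3.8,interpolation=cv2.INTER_CUBIC)
b=cv2.resize(im["pixels"][245:330,280:490,::-1],None,fx=3.6,fy=3.6,interpolation=cv2.INTER_CUBIC)[:180]
cv2.imwrite("pics/t4.png",cv2.resize(im["pixels"][215:330,110:480,::-1],None,fx=2.16,fy=2.16,interpolation=cv2.INTER_CUBIC))
E
```

```text
t 18.97 at [0.5057 0.2921 0.1562] ori [-3.142 -0.     3.   ] gap 0.0852 F [ 0.   0.2 -0.8] grip 0.0
[-0.56, 0.09, 9.62, 0.0, 0.0, -0.0] rows 2.3
[0.0, 0.0, 3.5, 0.0, 0.0, -0.0] rows 0.8
```

View pics/t4.png

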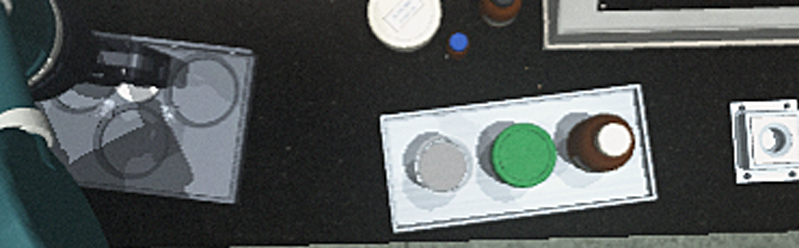

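All three stand upright in the tray: beaker (440,165), tub (523,155), bottle (605,140). The chuck is under the fingers. I'll grip its disc.

>>> carry_out --pt "-0.55 0.1 3 0 0 0 1" --pt "-0.55 0.1 7 0 0 0 1" --pt "-0.55 0.1 10 0 0 0 1" --pt "-0.55 0.1 12 0 0 0 1" --pt "-0.55 0.1 13 0 0 0 1" --pt "-0.55 0.1 13.3 0 0 0 1" --pt "-0.55 0.1 13.3 0 0 0 1" --newtons 40

```text
clock: 19.6
ee_pos: [0.5112, 0.2923, 0.0232]
orientation: [-3.141, -0.001, 3.001]
force: [-0.4, -0.5, 0.3]
finger_gap: 0.0851
grip_force: 0.0
```

>>> carry_out --pt "0 0 0 0 0 0 0.6" --pt "0 0 0 0 0 0 0.4" --pt "0 0 0 0 0 0 0" --pt "0 0 0 0 0 0 0" --pt "0 0 0 0 0 0 0" --pt "0 0 0 0 0 0 0"

```text
clock: 20.1
ee_pos: [0.5127, 0.2933, 0.0255]
orientation: [3.139, 0.003, 3.002]
force: [-1.0, -0.3, 5.0]
finger_gap: 0.04
grip_force: 39.6
```

>>> carry_out --pt "0 0 -0.5 0 0 0 0" --pt "0 0 -1 0 0 0 0" --pt "0 0 -2 0 0 0 0" --pt "0 0 -3 0 0 0 0" --pt "0 0 -4 0 0 0 0" --pt "0 0 -7 0 0 0 0" --pt "0 0 -11 0 0 0 0" --pt "0 0 -15 0 0 0 0" --pt "0 0 -15 0 0 0 0"

```text
clock: 20.85
ee_pos: [0.5168, 0.2953, 0.1847]
orientation: [3.132, 0.014, 3.002]
force: [1.3, 0.2, 1.2]
finger_gap: 0.0397
grip_force: 40.5
```

```bash
python3 - <<'E'
from h import *
plan((.46,0,.175,1.9),(.4399,-.3041,.175,1.665),(.4399,-.3041,.05,1.665))
E
```

```text
t 20.85 at [0.5168 0.2953 0.1847] ori [3.132 0.014 3.002] gap 0.0397 F [1.3 0.2 1.2] grip 40.49988322192803
[1.51, -30.03, 0.97, 0.0, 0.0, 1.1] rows 8.8
[-28.13, -11.73, -0.0, 0.0, 0.0, 0.23] rows 7.3
[0.0, 0.0, 12.5, 0.0, 0.0, -0.0] rows 3.0
```

>>> carry_out --pt "1.5 -30 0 0 0 1.1 0" --pt "1.5 -30 0 0 0 1.1 0" --pt "1.5 -30 0 0 0 1.1 0" --pt "1.5 -30 0 0 0 1.1 0" --pt "1.5 -30 0 0 0 1.1 0" --pt "1.5 -30 0 0 0 1.1 0" --pt "1.5 -30 0 0 0 1.1 0" --pt "1.5 -30 0 0 0 1.1 0" --pt "1.5 -30 0 0 0 1.1 0"

```text
clock: 21.6
ee_pos: [0.4541, -0.0056, 0.1744]
orientation: [3.14, 0.001, 1.891]
force: [0.6, -0.4, -1.4]
finger_gap: 0.0401
grip_force: 40.6
```

```bash
python3 - <<'E'
from h import *
plan((.4399,-.3041,.18,1.665))
E
```

```text
t 21.6 at [ 0.4541 -0.0056  0.1744] ori [3.140e+00 1.000e-03 1.891e+00] gap 0.0401 F [ 0.6 -0.4 -1.4] grip 40.60077746515162
[-27.88, -10.75, -0.56, 0.0, 0.0, 0.23] rows 7.2
```

>>> carry_out --pt "-27.9 -10.75 0 0 0 0.23 0" --pt "-27.9 -10.75 0 0 0 0.23 0" --pt "-27.9 -10.75 0 0 0 0.23 0" --pt "-27.9 -10.75 0 0 0 0.23 0" --pt "-27.9 -10.75 0 0 0 0.23 0" --pt "-27.9 -10.75 0 0 0 0.23 0" --pt "-27.9 -10.75 0 0 0 0.23 0" --pt "-27.9 -10.75 0 0 0 0.23 0" --pt "-27.9 -10.75 3 0 0 0.23 0" --pt "-27.9 -10.75 6 0 0 0.23 0"

```text
clock: 22.43
ee_pos: [0.4458, -0.3044, 0.1162]
orientation: [3.136, 0.005, 1.669]
force: [-1.0, -0.5, -2.0]
finger_gap: 0.0397
grip_force: 40.6
```

>>> carry_out --pt "0 0 1 0 0 0 0" --pt "0 0 2 0 0 0 0" --pt "0 0 2 0 0 0 0" --pt "0 0 2 0 0 0 0"

```text
clock: 22.77
ee_pos: [0.4441, -0.3012, 0.0941]
orientation: [3.141, 0.0, 1.672]
force: [0.0, 0.3, 0.1]
finger_gap: 0.0401
grip_force: 40.6
```

```bash
python3 - <<'E'
from h import *
plan((.4399,-.3041,.06,1.665))
im=bot.get_image("side")
s=bot.get_state()["ee_pos"];u=proj(im,[s])[0].astype(int);print(u);x,y=u[0]-65,u[1]-45
cv2.imwrite("pics/s5.png",cv2.resize(im["pixels"][y:y+100,x:x+130,::-1],None,fx=5.5,fy=5.5,interpolation=cv2.INTER_CUBIC))
print(x,y,"bore",proj(im,[(.4399,-.3041,.028)]))
E
```

```text
t 22.77 at [ 0.4441 -0.3012  0.0941] ori [3.141 0.    1.672] gap 0.0401 F [0.  0.3 0.1] grip 40.609478750266135
[-0.25, -0.44, 3.41, 0.0, 0.0, 0.01] rows 0.8
[494 250]
429 205 bore [[491.6979736  279.39559413]]
```

View pics/s5.png

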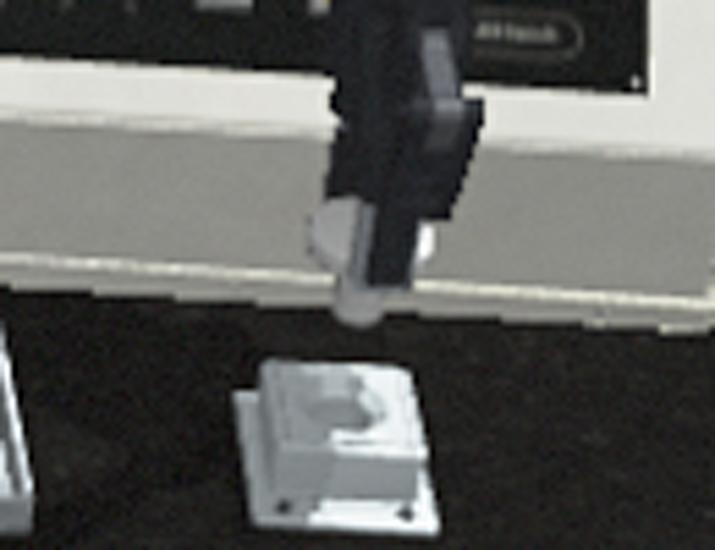

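The chuck hangs upright; the lean it shows is what perspective gives. Stem foot is at about (357,311) in the crop, and the bore at (343,408) matches the prediction of (345,409). I'll cast the foot.

```bash
python3 - <<'E'
from h import *
im=bot.get_image("side")
f=lambda u:(np.array(u,float)+.5)/5.5-.5+[429,205]
for z in(.068,.0716,.075):print(z,onz(im,[f([357,311])],z))
print(bot.get_state()["ee_pos"],proj(im,[(.4399,-.3041,.0716)]), onz(im,[f([343,408])],.028))
# side-camera offset check: bottle cap etc. skipped; disc extents
p=im["pixels"][205:305,429:559];m=cv2.inRange(cv2.cvtColor(p,cv2.COLOR_RGB2HSV),np.array((0,0,150)),np.array((180,30,255)))
print(m[30:62,50:85]//255)
E
```

```text
0.068 [[ 0.4469894  -0.30279566  0.068     ]]
0.0716 [[ 0.44178573 -0.30179522  0.0716    ]]
0.075 [[ 0.43687116 -0.30085037  0.075     ]]
[ 0.44496623 -0.30190121  0.09523545] [[494.77864619 261.76537809]] [[ 0.44183937 -0.30280557  0.028     ]]
[[0 0 0 ... 0 0 0]
 [0 0 0 ... 0 0 0]
 [0 0 0 ... 0 0 0]
 ...
 [0 0 0 ... 0 0 0]
 [0 0 0 ... 0 0 0]
 [0 0 0 ... 0 0 0]]
```

>>> carry_out --pt "-0.2 -0.4 0 0 0 0 0" --pt "-0.2 -0.4 1.5 0 0 0 0" --pt "-0.2 -0.4 3 0 0 0 0" --pt "-0.2 -0.4 3.8 0 0 0 0" --pt "-0.2 -0.4 4.3 0 0 0 0" --pt "-0.2 -0.4 4.7 0 0 0 0" --pt "-0.2 -0.4 5 0 0 0 0" --pt "-0.2 -0.4 5 0 0 0 0"

```text
clock: 23.53
ee_pos: [0.4399, -0.3038, 0.0433]
orientation: [-3.141, -0.0, 1.672]
force: [0.2, -0.6, -0.7]
finger_gap: 0.0401
grip_force: 40.6
```

>>> carry_out --pt "0 0 0.4 0 0 0 0" --pt "0 0 0.8 0 0 0 0" --pt "0 0 1.1 0 0 0 0" --pt "0 0 1.3 0 0 0 0" --pt "0 0 1.4 0 0 0 0" --pt "0 0 1.4 0 0 0 0"

```text
clock: 24.03
ee_pos: [0.4398, -0.3037, 0.0297]
orientation: [-3.141, -0.0, 1.672]
force: [-0.2, 0.8, 2.9]
finger_gap: 0.0399
grip_force: 40.7
```

>>> carry_out --pt "0 0 0.1 0 0 0 0" --pt "0 0 0.15 0 0 0 0" --pt "0 0 0.15 0 0 0 0"

```text
clock: 24.28
ee_pos: [0.44, -0.3039, 0.0294]
orientation: [-3.141, -0.0, 1.672]
force: [-4.0, 3.0, 10.3]
finger_gap: 0.0401
grip_force: 41.2
```

>>> carry_out --pt "0 0 0 0 0 0 1" --pt "0 0 0 0 0 0 1" --pt "0 0 0 0 0 0 1" --pt "0 0 0 0 0 0 1" --pt "0 0 -2 0 0 0 1" --pt "0 0 -6 0 0 0 1" --pt "0 0 -10 0 0 0 1" --pt "0 0 -15 0 0 0 1" --pt "0 0 -15 0 0 0 1"

```text
clock: 25.03
ee_pos: [0.4436, -0.3066, 0.1859]
orientation: [3.132, 0.008, 1.672]
force: [-0.5, -0.8, -0.4]
finger_gap: 0.0852
grip_force: 0.0
```

```bash
python3 - <<'E'
from h import *
plan((*TR(1),.178,TY))
im=bot.get_image("side");p=im["pixels"];cv2.imwrite("pics/s6.png",p[:,:,::-1])
m=cv2.inRange(cv2.cvtColor(p[235:310,460:525],cv2.COLOR_RGB2HSV),np.array((0,0,170)),np.array((180,40,255)))
print("expect disc top centre seated",proj(im,[(.44,-.304,.043),(.44,-.304,.028)]))
E
```

```text
t 25.03 at [ 0.4436 -0.3066  0.1859] ori [3.132 0.008 1.672] gap 0.0852 F [-0.5 -0.8 -0.4] grip 0.0
[31.74, 1.16, 0.79, 0.0, 0.0, 0.01] rows 7.6
expect disc top centre seated [[492.69013394 273.37355299]
 [491.64281939 279.36228079]]
```

>>> carry_out --pt "31.75 1.0 0.6 0 0 0 1" --pt "31.75 1.0 0.6 0 0 0 1" --pt "31.75 1.0 0.6 0 0 0 1" --pt "31.75 1.0 0.6 0 0 0 1" --pt "31.75 1.0 0.6 0 0 0 1" --pt "31.75 1.0 0.6 0 0 0 1" --pt "31.75 1.0 0.6 0 0 0 1" --pt "31.75 1.0 0.6 0 0 0 1" --pt "31.75 1.0 0.6 0 0 0 1" --pt "31.75 1.0 0.6 0 0 0 1"

```text
clock: 25.92
ee_pos: [0.4167, 0.0143, 0.1705]
orientation: [-3.139, 0.0, 1.676]
force: [0.2, -0.1, -0.5]
finger_gap: 0.086
grip_force: 0.0
```

```bash
python3 - <<'E'
from h import *
plan((.4245,.0104,.037,1.672))
im=bot.get_image("top");cv2.imwrite("pics/t5.png",im["pixels"][:,:,::-1])
p=im["pixels"];k=proj(im,[(.44,-.304,.043)])[0];x,y=k.astype(int)
m=cv2.inRange(cv2.cvtColor(p,cv2.COLOR_RGB2GRAY)[y-25:y+25,x-25:x+25],225,255)
print(k)
c=max(cv2.findContours(m,cv2.RETR_EXTERNAL,cv2.CHAIN_APPROX_NONE)[0],key=cv2.contourArea)
print(cv2.minEnclosingCircle(c),cv2.contourArea(c),x-25,y-25)
E
```

```text
t 25.92 at [0.4167 0.0143 0.1705] ori [-3.139  0.     1.676] gap 0.086 F [ 0.2 -0.1 -0.5] grip 0.0
[-0.46, 0.73, 13.35, 0.0, 0.0, 0.0] rows 3.2
[471.35095254 278.9191319 ]
((18.83823585510254, 27.573530197143555), 23.044221878051758) 638.0 446 253
```

>>> carry_out --pt "0 0 0 0 0 0 1" --pt "0 0 0 0 0 0 1" --pt "0 0 3 0 0 0 1"

```text
clock: 26.22
ee_pos: [0.4231, 0.0117, 0.147]
orientation: [3.13, 0.002, 1.67]
force: [2.2, 0.3, 0.3]
finger_gap: 0.0854
grip_force: 0.0
```

```bash
python3 - <<'E'
from h import *
plan((.4245,.0104,.035,1.672))
E
```

```text
t 26.22 at [0.4231 0.0117 0.147 ] ori [3.13e+00 2.00e-03 1.67e+00] gap 0.0854 F [2.2 0.3 0.3] grip 0.0
[-0.15, 0.12, 11.2, 0.0, 0.0, -0.0] rows 2.7
```

>>> carry_out --pt "-0.1 0.2 4 0 0 0 1" --pt "-0.1 0.2 8 0 0 0 1" --pt "-0.1 0.2 10 0 0 0 1" --pt "-0.1 0.2 10.4 0 0 0 1" --pt "-0.1 0.2 10.4 0 0 0 1" --pt "-0.1 0.2 10.4 0 0 0 1" --newtons 22

```text
clock: 26.72
ee_pos: [0.4211, 0.0116, 0.0389]
orientation: [3.14, 0.0, 1.67]
force: [-0.2, 0.8, -0.0]
finger_gap: 0.0853
grip_force: 0.0
```

```bash
python3 - <<'E'
from h import *
plan((.4245,.0104,.035,1.672))
E
```

```text
t 26.72 at [0.4211 0.0116 0.0389] ori [3.14 0.   1.67] gap 0.0853 F [-0.2  0.8 -0. ] grip 0.0
[-0.15, 0.33, 0.39, 0.0, 0.0, -0.0] rows 0.1
```

>>> carry_out --pt "-0.15 0.35 0.35 0 0 0 1" --pt "-0.15 0.35 0.35 0 0 0 0.6" --pt "-0.15 0.35 0.35 0 0 0 0" --pt "-0.15 0.35 0.35 0 0 0 0" --pt "-0.15 0.35 0.35 0 0 0 0" --pt "-0.15 0.35 0.35 0 0 0 0" --pt "-0.15 0.35 0.35 0 0 0 0"

```text
clock: 27.3
ee_pos: [0.4247, 0.0112, 0.0358]
orientation: [3.139, 0.0, 1.672]
force: [-0.2, 0.5, 4.8]
finger_gap: 0.0512
grip_force: 22.0
```

>>> carry_out --pt "0 0 -1 0 0 0 0" --pt "0 0 -3 0 0 0 0" --pt "0 0 -6 0 0 0 0" --pt "0 0 -9 0 0 0 0" --pt "0 0 -12 0 0 0 0" --pt "0 0 -12 0 0 0 0" --pt "0 0 -12 0 0 0 0"

```text
clock: 27.88
ee_pos: [0.4254, 0.0112, 0.1574]
orientation: [3.136, 0.001, 1.672]
force: [-0.2, 0.7, 0.1]
finger_gap: 0.0514
grip_force: 23.2
```

```bash
python3 - <<'E'
from h import *
plan((*SEAT([30,58]),.155,BY))
E
```

```text
t 27.88 at [0.4254 0.0112 0.1574] ori [3.136e+00 1.000e-03 1.672e+00] gap 0.0514 F [-0.2  0.7  0.1] grip 23.155029085610295
[32.81, 12.38, 0.24, 0.0, 0.0, -1.33] rows 10.6
```

>>> carry_out --pt "32.8 12.4 0.2 0 0 -1.33 0" --pt "32.8 12.4 0.2 0 0 -1.33 0" --pt "32.8 12.4 0.2 0 0 -1.33 0" --pt "32.8 12.4 0.2 0 0 -1.33 0" --pt "32.8 12.4 0.2 0 0 -1.33 0" --pt "32.8 12.4 0.2 0 0 -1.33 0" --pt "32.8 12.4 0.2 0 0 -1.33 0" --pt "32.8 12.4 0.2 0 0 -1.33 0" --pt "32.8 12.4 0.2 0 0 -1.33 0" --pt "32.8 12.4 0.2 0 0 -1.33 0"

```text
clock: 28.72
ee_pos: [0.5133, 0.3538, 0.1503]
orientation: [-3.141, -0.002, 2.932]
force: [-0.1, -1.2, -0.9]
finger_gap: 0.0507
grip_force: 23.2
```

>>> carry_out --pt "0 0 0 0 0 -0.08 0" --pt "0 0 0 0 0 -0.08 0" --pt "0 0 2 0 0 -0.08 0" --pt "0 0 4 0 0 -0.08 0" --pt "0 0 4 0 0 -0.08 0" --pt "0 0 4 0 0 -0.08 0"

```text
clock: 29.22
ee_pos: [0.5118, 0.3485, 0.11]
orientation: [-3.138, -0.004, 3.0]
force: [0.3, 0.5, -0.1]
finger_gap: 0.0515
grip_force: 23.3
```

```bash
python3 - <<'E'
from h import *
plan((.516,.351,.055,BY))
E
```

```text
t 29.22 at [0.5118 0.3485 0.11  ] ori [-3.138 -0.004  3.   ] gap 0.0515 F [ 0.3  0.5 -0.1] grip 23.266394671081798
[-0.38, 0.31, 5.5, 0.0, 0.0, -0.0] rows 1.3
```

>>> carry_out --pt "-0.4 0.3 1 0 0 0 0" --pt "-0.4 0.3 3 0 0 0 0" --pt "-0.4 0.3 5 0 0 0 0" --pt "-0.4 0.3 5.7 0 0 0 0" --pt "-0.4 0.3 6 0 0 0 0" --pt "-0.4 0.3 6 0 0 0 0"

```text
clock: 29.72
ee_pos: [0.5182, 0.3524, 0.0522]
orientation: [-3.141, -0.0, 3.001]
force: [0.3, 0.5, -0.7]
finger_gap: 0.051
grip_force: 23.3
```

>>> carry_out --pt "0 0 0.2 0 0 0 0" --pt "0 0 0.4 0 0 0 0" --pt "0 0 0.4 0 0 0 0"

```text
clock: 29.97
ee_pos: [0.5188, 0.3528, 0.0493]
orientation: [3.141, 0.001, 3.002]
force: [-0.3, 0.2, 0.1]
finger_gap: 0.0513
grip_force: 23.3
```

>>> carry_out --pt "0.1 0 0.2 0 0 0 0" --pt "0.1 0 0.3 0 0 0 0" --pt "0.1 0 0.3 0 0 0 0"

```text
clock: 30.22
ee_pos: [0.5184, 0.3531, 0.0469]
orientation: [3.14, 0.002, 3.002]
force: [-0.3, -0.7, 3.5]
finger_gap: 0.0511
grip_force: 23.4
```

>>> carry_out --pt "0 0 0 0 0 0 1" --pt "0 0 0 0 0 0 1" --pt "0 0 0 0 0 0 1" --pt "0 0 -2 0 0 0 1" --pt "0 0 -5 0 0 0 1" --pt "0 0 -9 0 0 0 1" --pt "0 0 -12 0 0 0 1" --pt "0 0 -12 0 0 0 1" --pt "0 0 -12 0 0 0 1"

```text
clock: 30.97
ee_pos: [0.5189, 0.3537, 0.1685]
orientation: [3.138, 0.004, 3.002]
force: [-0.4, 0.1, 0.5]
finger_gap: 0.0852
grip_force: 0.0
```

```bash
python3 - <<'E'
from h import *
plan((.431,-.0615,.165,1.652))
E
```

```text
t 30.97 at [0.5189 0.3537 0.1685] ori [3.138 0.004 3.002] gap 0.0852 F [-0.4  0.1  0.5] grip 0.0
[2.92, -42.34, 0.35, 0.0, 0.0, 1.35] rows 10.8
```

>>> carry_out --pt "2.9 -42.3 0.3 0 0 1.35 1" --pt "2.9 -42.3 0.3 0 0 1.35 1" --pt "2.9 -42.3 0.3 0 0 1.35 1" --pt "2.9 -42.3 0.3 0 0 1.35 1" --pt "2.9 -42.3 0.3 0 0 1.35 1" --pt "2.9 -42.3 0.3 0 0 1.35 1" --pt "2.9 -42.3 0.3 0 0 1.35 1" --pt "2.9 -42.3 0.3 0 0 1.35 1" --pt "2.9 -42.3 0.3 0 0 1.35 1" --pt "2.9 -42.3 0.3 0 0 1.35 1"

```text
clock: 31.8
ee_pos: [0.4287, -0.0564, 0.1605]
orientation: [-3.139, -0.001, 1.746]
force: [1.1, 0.2, -0.4]
finger_gap: 0.0854
grip_force: 0.0
```

>>> carry_out --pt "-0.5 0 0 0 0 0.1 1" --pt "-0.5 0 0 0 0 0.1 1" --pt "-0.5 0 0 0 0 0.1 1" --pt "-0.5 0 0 0 0 0.1 1"

```text
clock: 32.13
ee_pos: [0.4313, -0.0591, 0.1614]
orientation: [-3.14, -0.001, 1.655]
force: [0.3, 0.6, -0.2]
finger_gap: 0.0852
grip_force: 0.0
```

```bash
python3 - <<'E'
from h import *
plan((.431,-.0615,.037,1.652))
E
```

```text
t 32.13 at [ 0.4313 -0.0591  0.1614] ori [-3.140e+00 -1.000e-03  1.655e+00] gap 0.0852 F [ 0.3  0.6 -0.2] grip 0.0
[-0.24, -0.05, 12.44, 0.0, 0.0, 0.0] rows 3.0
```

>>> carry_out --pt "-0.25 0 4 0 0 0 1" --pt "-0.25 0 8 0 0 0 1" --pt "-0.25 0 11 0 0 0 1" --pt "-0.25 0 12.3 0 0 0 1" --pt "-0.25 0 12.3 0 0 0 1" --pt "-0.25 0 12.3 0 0 0 0.4" --pt "-0.25 0 12.3 0 0 0 0" --pt "-0.25 0 12.3 0 0 0 0" --pt "-0.25 0 12.3 0 0 0 0" --pt "-0.25 0 12.3 0 0 0 0" --newtons 25

```text
clock: 32.97
ee_pos: [0.4339, -0.0626, 0.0411]
orientation: [3.138, 0.001, 1.652]
force: [-0.5, 0.7, 3.6]
finger_gap: 0.0572
grip_force: 27.1
```

>>> carry_out --pt "0 0 0 0 0 0 0" --pt "0 0 -2 0 0 0 0" --pt "0 0 -5 0 0 0 0" --pt "0 0 -9 0 0 0 0" --pt "0 0 -12 0 0 0 0" --pt "0 0 -12 0 0 0 0" --pt "0 0 -12 0 0 0 0"

```text
clock: 33.55
ee_pos: [0.4341, -0.0631, 0.1622]
orientation: [3.136, 0.002, 1.652]
force: [-0.6, -0.3, -0.4]
finger_gap: 0.0573
grip_force: 27.1
```

```bash
python3 - <<'E'
from h import *
plan((*SEAT([30,-58]),.155,BY))
E
```

```text
t 33.55 at [ 0.4341 -0.0631  0.1622] ori [3.136e+00 2.000e-03 1.652e+00] gap 0.0573 F [-0.6 -0.3 -0.4] grip 27.120157778263092
[29.21, 8.91, 0.72, 0.0, 0.0, -1.35] rows 10.8
```

>>> carry_out --pt "29.2 8.9 0.6 0 0 -1.35 0" --pt "29.2 8.9 0.6 0 0 -1.35 0" --pt "29.2 8.9 0.6 0 0 -1.35 0" --pt "29.2 8.9 0.6 0 0 -1.35 0" --pt "29.2 8.9 0.6 0 0 -1.35 0" --pt "29.2 8.9 0.6 0 0 -1.35 0" --pt "29.2 8.9 0.6 0 0 -1.35 0" --pt "29.2 8.9 0.6 0 0 -1.35 0" --pt "29.2 8.9 0.6 0 0 -1.35 0" --pt "29.2 8.9 0.6 0 0 -1.35 0"

```text
clock: 34.38
ee_pos: [0.4957, 0.2366, 0.1508]
orientation: [-3.139, -0.004, 2.911]
force: [0.5, -0.8, -0.8]
finger_gap: 0.0573
grip_force: 27.1
```

>>> carry_out --pt "0 0 0 0 0 -0.1 0" --pt "0 0 0 0 0 -0.1 0" --pt "0 0 2 0 0 -0.1 0" --pt "0 0 4 0 0 -0.1 0" --pt "0 0 4 0 0 -0.1 0" --pt "0 0 4 0 0 -0.1 0"

```text
clock: 34.88
ee_pos: [0.4951, 0.2346, 0.1111]
orientation: [-3.139, -0.005, 3.0]
force: [-0.1, 1.0, -0.0]
finger_gap: 0.0569
grip_force: 27.1
```

```bash
python3 - <<'E'
from h import *
plan((.501,.236,.058,BY))
E
```

```text
t 34.88 at [0.4951 0.2346 0.1111] ori [-3.139 -0.005  3.   ] gap 0.0569 F [-0.1  1.  -0. ] grip 27.149511873722076
[-0.56, 0.22, 5.31, 0.0, 0.0, -0.0] rows 1.3
```

>>> carry_out --pt "-0.4 0.15 1 0 0 0 0" --pt "-0.4 0.15 3 0 0 0 0" --pt "-0.4 0.15 4.5 0 0 0 0" --pt "-0.4 0.15 5.2 0 0 0 0" --pt "-0.4 0.15 5.5 0 0 0 0" --pt "-0.4 0.15 5.5 0 0 0 0"

```text
clock: 35.38
ee_pos: [0.5015, 0.2366, 0.0582]
orientation: [-3.141, -0.0, 3.001]
force: [-0.5, 0.2, -0.1]
finger_gap: 0.0572
grip_force: 27.1
```

>>> carry_out --pt "0 0 0.2 0 0 0 0" --pt "0 0 0.4 0 0 0 0" --pt "0 0 0.5 0 0 0 0" --pt "0 0 0.5 0 0 0 0"

```text
clock: 35.72
ee_pos: [0.5017, 0.2368, 0.0539]
orientation: [3.141, 0.001, 3.002]
force: [-0.1, -0.5, -1.2]
finger_gap: 0.0575
grip_force: 27.1
```

>>> carry_out --pt "0 0 0.2 0 0 0 0" --pt "0 0 0.4 0 0 0 0" --pt "0 0 0.4 0 0 0 0"

```text
clock: 35.97
ee_pos: [0.5022, 0.2369, 0.0521]
orientation: [3.141, 0.001, 3.002]
force: [-6.0, -2.5, 14.0]
finger_gap: 0.0574
grip_force: 28.5
```

Contact at 0.052, which is the seat floor. I'll release, then fetch the bottle.

>>> carry_out --pt "0 0 -0.15 0 0 0 1" --pt "0 0 -0.15 0 0 0 1" --pt "0 0 -0.15 0 0 0 1" --pt "0 0 -2 0 0 0 1" --pt "0 0 -5 0 0 0 1" --pt "0 0 -9 0 0 0 1" --pt "0 0 -13 0 0 0 1" --pt "0 0 -13.5 0 0 0 1" --pt "0 0 -13.5 0 0 0 1"

```text
clock: 36.72
ee_pos: [0.5042, 0.2379, 0.1887]
orientation: [3.137, 0.007, 3.002]
force: [0.1, -1.2, -0.2]
finger_gap: 0.0851
grip_force: 0.0
```

```bash
python3 - <<'E'
from h import *
plan((.439,-.135,.19,1.672))
E
```

```text
t 36.72 at [0.5042 0.2379 0.1887] ori [3.137 0.007 3.002] gap 0.0851 F [ 0.1 -1.2 -0.2] grip 0.0
[1.26, -37.83, -0.13, 0.0, 0.0, 1.33] rows 10.6
```

>>> carry_out --pt "1.25 -37.8 -0.5 0 0 1.33 1" --pt "1.25 -37.8 -0.5 0 0 1.33 1" --pt "1.25 -37.8 -0.5 0 0 1.33 1" --pt "1.25 -37.8 -0.5 0 0 1.33 1" --pt "1.25 -37.8 -0.5 0 0 1.33 1" --pt "1.25 -37.8 -0.5 0 0 1.33 1" --pt "1.25 -37.8 -0.5 0 0 1.33 1" --pt "1.25 -37.8 -0.5 0 0 1.33 1" --pt "1.25 -37.8 -0.5 0 0 1.33 1" --pt "1.25 -37.8 -0.5 0 0 1.33 1"

```text
clock: 37.55
ee_pos: [0.4338, -0.1414, 0.1874]
orientation: [-3.138, 0.001, 1.74]
force: [-0.6, 0.3, 0.6]
finger_gap: 0.0855
grip_force: 0.0
```

>>> carry_out --pt "0 0 0 0 0 0.08 1" --pt "0 0 0 0 0 0.08 1" --pt "0 0 0 0 0 0.08 1" --pt "0 0 0 0 0 0.08 1"

```text
clock: 37.88
ee_pos: [0.4357, -0.1353, 0.1881]
orientation: [-3.14, -0.001, 1.675]
force: [0.5, -0.8, -0.1]
finger_gap: 0.0854
grip_force: 0.0
```

```bash
python3 - <<'E'
from h import *
plan((.439,-.135,.053,1.672))
E
```

```text
t 37.88 at [ 0.4357 -0.1353  0.1881] ori [-3.140e+00 -1.000e-03  1.675e+00] gap 0.0854 F [ 0.5 -0.8 -0.1] grip 0.0
[-0.01, 0.33, 13.51, 0.0, 0.0, 0.0] rows 3.2
```

>>> carry_out --pt "0 0.35 3 0 0 0 1" --pt "0 0.35 7 0 0 0 1" --pt "0 0.35 11 0 0 0 1" --pt "0 0.35 13.3 0 0 0 1" --pt "0 0.35 13.3 0 0 0 1" --pt "0 0.35 13.3 0 0 0 0.4" --pt "0 0.35 13.3 0 0 0 0" --pt "0 0.35 13.3 0 0 0 0" --pt "0 0.35 13.3 0 0 0 0" --pt "0 0.35 13.3 0 0 0 0" --newtons 40

```text
clock: 38.72
ee_pos: [0.4421, -0.1362, 0.0591]
orientation: [3.137, 0.002, 1.672]
force: [-0.8, 1.1, 7.3]
finger_gap: 0.0505
grip_force: 42.5
```

>>> carry_out --pt "0 0 0 0 0 0 0" --pt "0 0 -2 0 0 0 0" --pt "0 0 -5 0 0 0 0" --pt "0 0 -9 0 0 0 0" --pt "0 0 -12 0 0 0 0" --pt "0 0 -12 0 0 0 0" --pt "0 0 -12 0 0 0 0"

```text
clock: 39.3
ee_pos: [0.4419, -0.1363, 0.1797]
orientation: [3.135, 0.003, 1.672]
force: [-0.3, 0.6, -2.0]
finger_gap: 0.0505
grip_force: 42.8
```

```bash
python3 - <<'E'
from h import *
plan((*SEAT([-25,0]),.175,BY))
E
```

```text
t 39.3 at [ 0.4419 -0.1363  0.1797] ori [3.135e+00 3.000e-03 1.672e+00] gap 0.0505 F [-0.3  0.6 -2. ] grip 42.837549448013306
[43.34, 5.5, 0.47, 0.0, 0.0, -1.33] rows 10.6
```

>>> carry_out --pt "43.3 5.5 0.2 0 0 -1.33 0" --pt "43.3 5.5 0.2 0 0 -1.33 0" --pt "43.3 5.5 0.2 0 0 -1.33 0" --pt "43.3 5.5 0.2 0 0 -1.33 0" --pt "43.3 5.5 0.2 0 0 -1.33 0" --pt "43.3 5.5 0.2 0 0 -1.33 0" --pt "43.3 5.5 0.2 0 0 -1.33 0" --pt "43.3 5.5 0.2 0 0 -1.33 0" --pt "43.3 5.5 0.2 0 0 -1.33 0" --pt "43.3 5.5 0.2 0 0 -1.33 0"

```text
clock: 40.13
ee_pos: [0.4485, 0.2823, 0.1723]
orientation: [-3.139, -0.003, 2.928]
force: [1.2, -0.2, -1.6]
finger_gap: 0.0507
grip_force: 42.7
```

>>> carry_out --pt "0.5 1.9 0 0 0 -0.08 0" --pt "0.5 1.9 0 0 0 -0.08 0" --pt "0.5 1.9 0 0 0 -0.08 0" --pt "0.5 1.9 0 0 0 -0.08 0"

```text
clock: 40.47
ee_pos: [0.4484, 0.2995, 0.1727]
orientation: [-3.139, -0.003, 3.001]
force: [0.8, -0.0, -1.4]
finger_gap: 0.0504
grip_force: 42.8
```

```bash
python3 - <<'E'
from h import *
plan((.4545,.3005,.077,BY))
E
```

```text
t 40.47 at [0.4484 0.2995 0.1727] ori [-3.139e+00 -3.000e-03  3.001e+00] gap 0.0504 F [ 0.8 -0.  -1.4] grip 42.79061794281006
[-0.59, 0.19, 9.57, 0.0, 0.0, 0.0] rows 2.3
```

>>> carry_out --pt "-0.5 0.1 2 0 0 0 0" --pt "-0.5 0.1 5 0 0 0 0" --pt "-0.5 0.1 8 0 0 0 0" --pt "-0.5 0.1 9 0 0 0 0" --pt "-0.5 0.1 9.3 0 0 0 0" --pt "-0.5 0.1 9.5 0 0 0 0" --pt "-0.5 0.1 9.5 0 0 0 0"

```text
clock: 41.05
ee_pos: [0.4557, 0.3008, 0.0806]
orientation: [3.141, 0.001, 3.001]
force: [-0.9, -0.1, -1.9]
finger_gap: 0.0507
grip_force: 42.8
```

>>> carry_out --pt "0 0 0.2 0 0 0 0" --pt "0 0 0.4 0 0 0 0" --pt "0 0 0.6 0 0 0 0" --pt "0 0 0.6 0 0 0 0"

```text
clock: 41.38
ee_pos: [0.455, 0.3011, 0.074]
orientation: [3.141, 0.001, 3.002]
force: [-1.0, -0.2, -3.0]
finger_gap: 0.0504
grip_force: 42.8
```

>>> carry_out --pt "0 0 0.2 0 0 0 0" --pt "0 0 0.4 0 0 0 0" --pt "0 0 0.5 0 0 0 0" --pt "0 0 0.5 0 0 0 0"

```text
clock: 41.72
ee_pos: [0.4553, 0.3012, 0.0702]
orientation: [3.141, 0.001, 3.002]
force: [-2.9, -3.0, 7.6]
finger_gap: 0.0506
grip_force: 43.7
```

Seated at 0.070, as predicted. I'll release, rise and swing clear.

>>> carry_out --pt "0 0 -0.1 0 0 0 1" --pt "0 0 -0.1 0 0 0 1" --pt "0 0 -0.1 0 0 0 1" --pt "0 0 -2 0 0 0 1" --pt "0 0 -5 0 0 0 1" --pt "0 0 -9 0 0 0 1" --pt "0 0 -13 0 0 0 1" --pt "0 0 -15 0 0 0 1" --pt "0 0 -15 0 0 0 1"

```text
clock: 42.47
ee_pos: [0.4583, 0.3031, 0.2256]
orientation: [3.134, 0.009, 3.002]
force: [0.1, -0.0, 0.2]
finger_gap: 0.0851
grip_force: 0.0
```

>>> carry_out --pt "-2 -36 0 0 0 0.9 1" --pt "-2 -36 0 0 0 0.9 1" --pt "-2 -36 0 0 0 0.9 1" --pt "-2 -36 0 0 0 0.9 1" --pt "-2 -36 0 0 0 0.9 1" --pt "-2 -36 0 0 0 0.9 1" --pt "-2 -36 0 0 0 0.9 1" --pt "-2 -36 0 0 0 0.9 1" --pt "-2 -36 0 0 0 0.9 1" --pt "-2 -36 0 0 0 0.9 1"

```text
clock: 43.3
ee_pos: [0.4233, -0.0626, 0.2176]
orientation: [-3.139, 0.001, 2.097]
force: [-0.4, -0.2, -0.4]
finger_gap: 0.0856
grip_force: 0.0
```

```bash
python3 - <<'E'
from h import *
plan()
im=bot.get_image("top");p=im["pixels"][:,:,::-1]
sd=bot.get_image("side")["pixels"][:,:,::-1]
r=lambda a:cv2.resize(a,(400,300),interpolation=cv2.INTER_CUBIC)
cv2.imwrite("pics/f.png",np.vstack([np.hstack([r(p[220:310,112:232]),r(p[235:325,405:525])]),np.hstack([r(sd[195:300,130:270]),r(sd[220:325,425:565])])]))
E
sed -n '1,/^print("block from/p' m.py | grep -v "^fl\|^print(\"front\|^rl\|^f=" > m2.py; sed -i '/^print("block from/d' m2.py; python3 m2.py
```

```text
t 43.3 at [ 0.4233 -0.0626  0.2176] ori [-3.139e+00  1.000e-03  2.097e+00] gap 0.0856 F [-0.4 -0.2 -0.4] grip 0.0
chuck 161.0 262.0 1.414313554763794 diam mm 5.639275656918348 [0.48897563 0.31561963 0.039     ]
lid 196.40066528320312 253.53973388671875 15.608769416809082 diam mm 59.39269040802778 [0.49946291 0.23544439 0.082     ]
cap 154.43333435058594 278.5 7.583267688751221 diam mm 27.37688165600017 [0.45082872 0.30004763 0.128     ]
beaker rim [0.51583943 0.35052563 0.084     ] base [0.51697755 0.3531161  0.014     ]
block fit [0.4716109  0.30211187] -0.09885954538313009 res mm [[-16.46926264  16.86350882]
 [  3.72300928  -5.98971217]
 [  4.09575857  -4.53170375]
 [  8.65049479  -6.3420929 ]]
```

View pics/f.png

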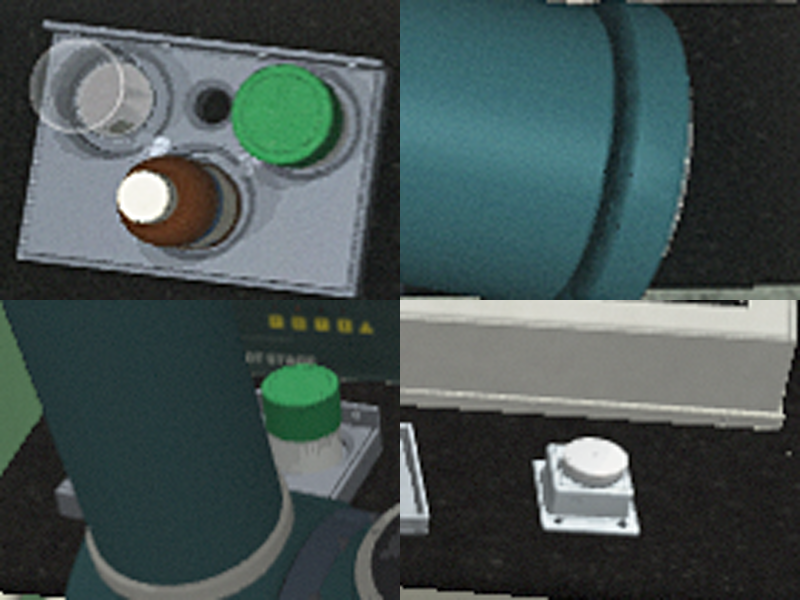

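The final view shows the tub, bottle and beaker back upright in their seats. The lid and cap measure within 2 mm of where they started, and the beaker's rim shows at (80,85). The chuck's disc lies flat on the stand at (593,460), and the arm is clear.

```bash
python3 -c "
from rig import bot
print(bot.hand_in())"
```

```text
the job is handed in; nothing more can be done
None
```

The job is handed in at about 43 s of 144 s: the chuck is fully home in the stand, the bottle, tub and beaker are back upright in their own seats, and I left the wafer tub, dropper bottle and vial alone (not re-measured at the end).

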